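# Blank off a toe hole with a snap-in cap

### The arm

A 6-joint arm with a two-finger parallel gripper is mounted at the origin on the work surface. World frame = base frame: x ahead of the robot, y to its left, z up, the work surface at z = 0. Lengths are in m, angles in rad, forces in N, time in s.
With the tool pointing down it reaches from about 0.275 to 0.725 m from the base axis. Payload 5.6 kg.
Tool frame: the origin (TCP) lies midway between the tips of the shut fingers; the grasp point (between the pads) lies 19 mm behind it; z points along the fingers, y is the line along which they close (so a half turn about z gives the same grasp; the last joint's range is limited). The gripper opens to 85 mm and grips with 20 to 120 N. Pads are 22 mm wide; open, the fingers measure 114 mm over their backs; the gripper's body (76 mm by 85 mm) begins 54 mm behind the grasp point. The pads swing forward as they close: fully open they stand 13 mm farther back than shut.
Start: joints at [1.545, 0.255, 0.108, 0, -1.424, -0.285], TCP at [0.168, 0.524, 0.231] pointing down, gripper open.
Joint ranges: [-2.95, 2.95], [-1.21, 1.97], [-1.09, 1.5], [-2.87, 1.71], [-2.94, -0.07], [-3.05, 3.05]. Speed limits (rad/s): [2.57, 2.57, 3.14, 3.14, 3.14, 3.14].

### API

Orientations are given as a unit quaternion [w, x, y, z].
In Python, from rig import robot, grab_frame gives the robot as it stands.
- The arm moves only by the tool arm_command, never from a script. Its argument "commands" is a list of rows, each an object of numbers: "rx", "ry", "rz": the turn, a rotation vector about the world's x, y, z in rad; "x", "y", "z": the shift along the world's x, y, z in mm; "hand": the opening, from 0 (shut) to 1 (fully open). A call has 1 to 5 rows; each row shifts and turns the commanded pose from where the row before left it; what a row does not reach is not made up. A row lasts 1/10 s, in which the tool goes at most 50 mm and 8.59 degrees, less where a joint would pass 70% of its speed; a pose out of reach is approached as far as the arm can. A call is refused whole if a number of a shift passes 50 or a number of a turn 0.15, either way. A call with a gripper value outside its range is refused whole. The fingers move at their own pace and stop on an object; "newtons" is the grip in N (left out, the last holds). Time passes only in rows, so rows that do not move let the fingers close. It gives the time, the measured TCP pose, the force, the opening and the grip force at its end, in the units of the state.
- robot.read_state(): the state, without advancing time (a new reading comes with each control period).
- grab_frame(name): name is "scene" or "top" or "wrist"; returns a dict with "color" (480x640x3 uint8, blue, green, red), "fx", "fy", "cx", "cy" (pixels), "R" (3x3) and "t" (3): a world point X has camera coordinates R X + t. Camera axes: x right, y down, z forward; pixel columns grow to the right and rows downward; lengths in m; the calibration is good to about 2 mm. A picture is of the moment at which its call begins. There is no depth.
- robot.close_job(): hands the job in; it is judged then, once.
The state is a dict: "time": time; "joint_positions": joint angles; "qvel": joint speeds; "effort": joint torques, N m; "eef_pos": TCP position; "orientation": TCP orientation; "contact_force": force on the tool from outside, world axes, zero at the start; "torque": the same for the moment, N m; "width": finger opening in m; "gripper_force": force on a finger pad.
Only numpy, scipy, OpenCV 4.12 (cv2) and the standard library are available. Lean on these libraries where they do the work, as an engineer would, in place of code of your own. Each camera call takes 0.05 s, during which the arm holds its last target. There are 200 camera calls.

### The job

Blank off the open toe hole in the wooden toe board: set the loose grey cap, flange up, loosely and level in the mouth of the hole and let go of it, then take the hand pusher and press the cap straight down with it, gently, until it has snapped fully home and you feel its flange bottom on the board. Hang the pusher in its stand again and leave the other things on the bench where they are.

Things in the scene. Friction and masses are not known exactly. Their poses are not given: they have to be found in the camera images.
- toe_board: heavy wooden organ toe board, fixed to the bench, 110 mm along its x, 210 mm along its y. Origin at its middle, 70 mm below its flat top, which stands 45 to 70 mm above the bench. Toe holes at y -68, 0 and +68 mm: those at -68 and 0 are already blanked with caps like the loose one (fixed, flanges standing 8 mm above the board), the one at +68 is open
- socket (a point): centre of the mouth of the open hole, level with the board's top; z points up. The hole is 39 mm across, 30 mm deep; four sprung steel catches (balls 6 mm across, 8.5 mm below the mouth) reach nearly 4 mm into it
- cap: loose grey plastic snap-in cap, 30 g, 29 mm high, standing on the bench flange up. Origin at the centre of its underside, z up. From below: a plug 36 mm across with a tapered lower edge (30 mm across at the very bottom) up to 9.5 mm, a 31 mm neck from 11 to 21 mm, a flange 46 mm across from 21 to 29 mm with a flat top.
- cap_flange (a point): centre of the underside of the cap's flange, 21 mm above the cap's origin; z up. Set loosely in the hole it rests on the catches with the flange's underside 11 to 14 mm above the board; pressed with about 7 to 18 N it snaps past them and goes on down until the flange's underside lies on the board. The seated cap does not give: over 35 N from the pusher cracks it
- pusher: hand pusher, about 260 g, hanging upright in the stand. Origin: centre of the underside of its steel collar, z up. Collar 44 mm across, 8 mm thick; above it a round wooden grip 26 mm across, from 8 to 58 mm. Fingertips just above the collar bear on it when pressing. Below hangs a steel rod with a flat black rubber foot 18 mm across, clamped 28 to 48 mm below the origin: reset each time and not measured, so find the cap by feel
- stand: wooden stand fixed to the bench, 80 x 80 mm, 60 mm high, origin at the centre of its underside; an upright hole 31 mm across and 56 mm deep in the middle of its top takes the pusher's rod, the collar lying on the top
- stand_top (a point): centre of the mouth of the stand's hole, level with its top; z up
- tape: bystander: roll of paper tape, 90 mm across, 24 mm high, lying flat; origin on its underside
- screwdriver: bystander: screwdriver, 170 mm long, lying on the bench; origin on its underside
- pipe_a: bystander: small metal organ pipe, 200 mm long, 28 mm thick, lying on the bench; origin on its underside
- wood_block: bystander: loose offcut of wood 80 x 45 x 30 mm; origin on its underside
- tumbler: bystander: steel tumbler, 72 mm across, 110 mm high; origin on its underside
- jar: bystander: closed glass jar, 66 mm across, 90 mm high; origin on its underside
- hammer: bystander: hammer, 220 mm long, lying on the bench; origin on its underside
Mind the look-alikes: they are no part of the job. Leave any red or yellow look-alike of the pusher alone. Several things look just like the cap: the one meant starts farthest to the robot's right.

How it is judged:
On the way, in this order (a step that is already met when the one before it is completed fails the run):
1. the cap rests about level in the mouth of the open hole, not yet snapped in, and has been let go (horizontal distance between cap_flange and socket below 0.004 m and z of cap_flange in the frame of socket between 0.007 and 0.016 m and angle between cap's own z axis and vertical below 0.2 rad and contact force between the fingers and cap below 0.05 N), for 0.2 s.
2. the pusher, held upright, presses the cap until it is home and bears on the board (z of cap_flange in the frame of socket below 0.002 m and horizontal distance between cap_flange and socket below 0.0025 m and angle between cap's own z axis and vertical below 0.06 rad and contact force between pusher and cap above 2 N and angle between pusher's own z axis and vertical below 0.15 rad), for 0.05 s.
At the end, for the whole second after the job is handed in: the cap is home in the open hole: flange underside within 2 mm of the board's top, centred within 2.5 mm, tilted under 0.06 rad; the pusher hangs upright and still in the stand, its collar lying on the stand's top (within 4 mm), within 12 mm of the middle of the stand's hole (z of cap_flange in the frame of socket below 0.002 m and horizontal distance between cap_flange and socket below 0.0025 m and angle between each of cap, pusher's own z axis and vertical below 0.06 rad and horizontal distance between pusher and stand_top below 0.012 m and z of pusher in the frame of stand_top below 0.004 m and linear speed of pusher below 0.02 m/s); the robot touches nothing.
It fails at once if the pusher pressed the cap with more than 35 N (contact force between pusher and cap above 35 N).
It fails at once if the cap was pushed down past the catches by the fingers instead of the pusher (contact force between the fingers and cap above 0.5 N and horizontal distance between cap_flange and socket below 0.004 m and z of cap_flange in the frame of socket below 0.004 m).
It fails at once if another thing on the bench was moved by more than 25 mm (distance of any of tape, screwdriver, pipe_a, wood_block, tumbler, jar, hammer from where it was at the start of the episode above 0.025 m).
It also fails if it takes over 58 s, if anything falls off the work surface, if the arm or the gripper's body presses on something with over 40 N, if the wrist force passes 120 N, or if a joint passes its speed limit or range.

## Working session

There is one attempt and no reset: what is moved stays moved. The work goes in short steps, Python scripts to look and compute and a tool call to move; the robot and the scene stay as the last step left them, time stands still between calls to the robot, and variables do not carry over. Pictures are saved under pics/ and viewed, at most 10 in all, crops included, and the job is handed in when it is done.

Besides the shell and the picture viewer there is one more tool, called after "Emit:" by a JSON object that holds its "fn" and its "kwargs". arm_command: Moves the arm, as the interface text tells. Its arguments: {"type":"object","properties":{"commands":{"type":"array","items":{"type":"object","properties":{"rx":{"type":"number"},"ry":{"type":"number"},"rz":{"type":"number"},"x":{"type":"number"},"y":{"type":"number"},"z":{"type":"number"},"hand":{"type":"number"}}}},"newtons":{"type":"number"}},"required":["commands"]}

```bash
mkdir -p pics; python3 - <<'E'
from rig import robot, grab_frame
import cv2, numpy as np, pickle
for n in ("top","scene"):
    f=grab_frame(n); cv2.imwrite(f"pics/{n}0.png",f["color"]); pickle.dump(f,open(f"{n}0.pkl","wb"))
    print(n,f["fx"],f["fy"],f["cx"],f["cy"],np.round(f["R"],3).tolist(),np.round(f["t"],3),"cam",np.round(-f["R"].T@f["t"],3))
s=robot.read_state(); print(s)
E
```

```text
top 437.2119476682864 437.2119476682864 321.19732088632486 242.4904938343519 [[-0.16, -0.987, 0.0], [-0.963, 0.156, -0.219], [0.216, -0.035, -0.976]] [0.052 0.511 0.879] cam [0.31  0.002 0.969]
scene 439.5319919216075 439.5319919216075 322.6245523332487 237.33172050939854 [[0.097, 0.995, -0.007], [0.836, -0.086, -0.542], [-0.54, 0.047, -0.84]] [-0.046 -0.382  1.435] cam [ 1.099 -0.055  0.999]
{'time': 0.1, 'joint_positions': array([ 1.54459090e+00,  2.55665699e-01,  1.07142916e-01, -4.32226129e-04,
       -1.42388371e+00, -2.84618164e-01]), 'qvel': array([-0.00037677, -0.00229673,  0.0018759 ,  0.00011868, -0.00072376,
        0.00033551]), 'effort': array([-3.66337452e-03, -3.87604809e+01,  2.38472646e+01,  5.37786394e+00,
       -3.80090496e-03, -1.05705194e-06]), 'eef_pos': array([0.1680133 , 0.52325146, 0.23049991]), 'orientation': array([ 8.25913413e-04,  9.87942608e-01, -1.54818314e-01, -1.08245174e-04]), 'contact_force': array([-0.12477653, -0.59645352,  0.09884382]), 'torque': array([-0.00815465,  0.01899273,  0.02567781]), 'gripper_force': 0.0, 'width': 0.08529169045115159}
```

View pics/top0.png

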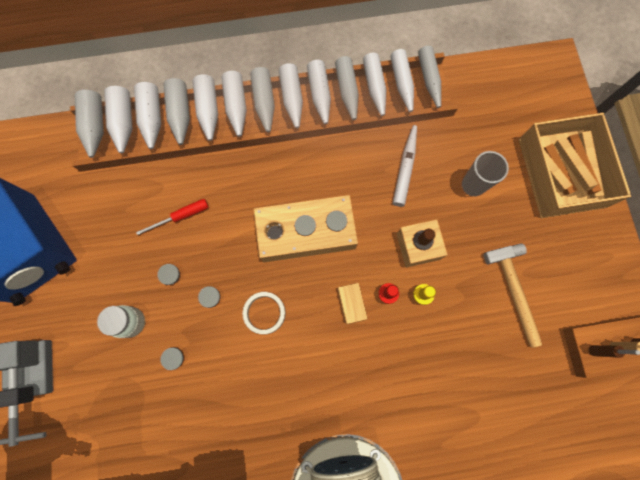

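View pics/scene0.png

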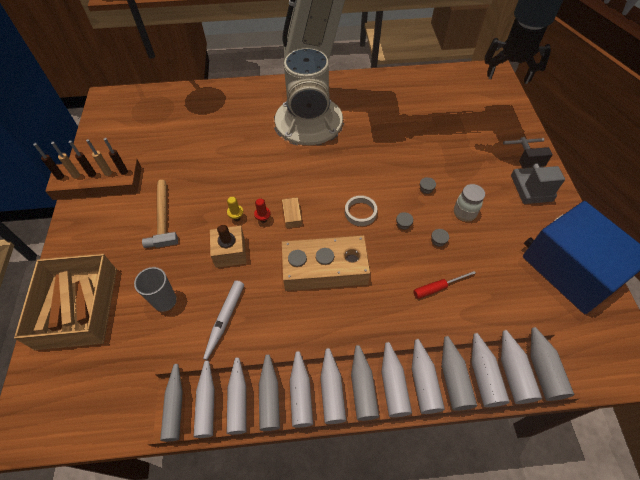

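The top view shows three grey look-alike caps at (168,274), (208,297) and (172,358). The rightmost, at (208,297), is the one meant, and it is at (404,221) in the scene view. The open hole is at (275,231) in the top view, and the pusher is in its stand at (423,240). Red and yellow decoys stand nearby.

```bash
cat > h.py <<'E'
import numpy as np, cv2, pickle
def K(f): return np.array([[f["fx"],0,f["cx"]],[0,f["fy"],f["cy"]],[0,0,1.]])
def ray(f,p,z):
    d=f["R"].T@np.linalg.solve(K(f),[p[0],p[1],1.]); c=-f["R"].T@f["t"]
    return c+d*(z-c[2])/d[2]
def tri(f,p,g,q):
    P=[K(a)@np.c_[a["R"],a["t"]] for a in (f,g)]
    X=cv2.triangulatePoints(*P,np.float64(p).reshape(2,1),np.float64(q).reshape(2,1))[:,0]; return X[:3]/X[3]
def proj(f,X):
    v=K(f)@(f["R"]@np.asarray(X,float)+f["t"]); return v[:2]/v[2]
def blob(f,p,lo,hi,r=25):
    """centroid/box/area of the component of the HSV mask nearest to p"""
    x0,y0=max(int(p[0])-r,0),max(int(p[1])-r,0)
    im=f["color"][y0:y0+2*r,x0:x0+2*r]
    m=cv2.inRange(cv2.cvtColor(im,cv2.COLOR_BGR2HSV),np.array(lo),np.array(hi))
    n,l,s,c=cv2.connectedComponentsWithStats(m)
    k=[i for i in range(1,n) if s[i,4]>20]
    if not k: return None
    i=min(k,key=lambda i:np.hypot(*(c[i]+[x0,y0]-p)))
    return c[i]+[x0,y0],s[i]+[x0,y0,0,0,0]
E
python3 - <<'E'
from h import *
T=pickle.load(open("top0.pkl","rb"));S=pickle.load(open("scene0.pkl","rb"))
G=([0,0,60],[180,70,200])
for n,p,q in [("cap",(208,297),(404,220)),("blank1",(305,226),(325,255)),("blank2",(337,221),(297,257))]:
    a=blob(T,p,*G,r=18);b=blob(S,q,*G,r=18); print(n,a,b)
    print(np.round(tri(T,a[0],S,b[0]),4), np.round(ray(T,a[0],.029),4))
for n,p,q in [("hole",(275,231),(352,254)),]:
    for f,x in((T,p),(S,q)): print(n,f["color"][x[1]-1:x[1]+2,x[0]-1:x[0]+2].mean((0,1)),blob(f,x,[0,0,0],[180,255,75],r=14))
for n,p,r,f in [("t",(300,226),(65,45),T),("s",(325,262),(65,40),S),("t",(423,242),(40,40),T),("s",(227,242),(40,40),S)]:
    im=f["color"][p[1]-r[1]:p[1]+r[1],p[0]-r[0]:p[0]+r[0]]
    cv2.imwrite(f"/tmp/{n}{p[0]}.png",cv2.resize(im,(390,270)if r[0]>50 else (390,330)))
i=[cv2.imread("/tmp/"+n+".png") for n in("t300","s325","t423","s227")]
cv2.imwrite("pics/crops.png",np.vstack([np.hstack(i[:2]),np.hstack(i[2:])]))
E
```

```text
cap (array([208.6626506 , 296.53915663]), array([199, 287,  21,  20, 332])) (array([404.42045455, 219.03409091]), array([397, 213,  16,  13, 176]))
[0.4397 0.2248 0.0295] [0.4398 0.2254 0.029 ]
blank1 (array([304.71518987, 224.83227848]), array([295, 215,  20,  20, 316])) (array([324.40789474, 255.48684211]), array([316, 248,  18,  16, 228]))
[ 0.5535 -0.0027  0.0677] [ 0.564  -0.0022  0.029 ]
blank2 (array([336.15555556, 220.47936508]), array([326, 211,  21,  20, 315])) (array([296.73913043, 257.54347826]), array([288, 250,  18,  16, 230]))
[ 0.5523 -0.0706  0.0675] [ 0.5627 -0.0729  0.029 ]
hole [76.55555556 83.44444444 93.66666667] None
hole [41.44444444 55.66666667 74.66666667] (array([351.41791045, 257.37313433]), array([346, 254,  12,   8,  67]))
```

View pics/crops.png

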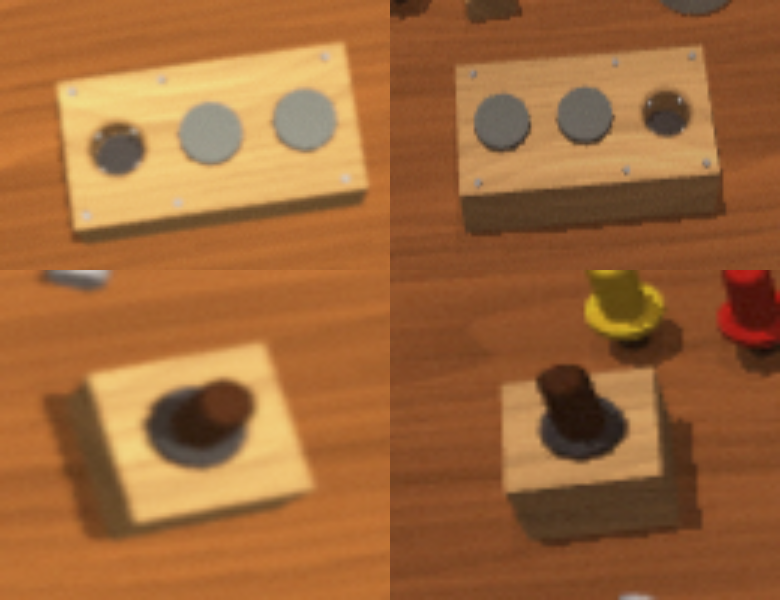

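The board lies nearly square to the world, with its top at z ≈ 0.060. I'll go above the cap and turn the closing line onto world x.

Emit:
{"fn": "arm_command", "kwargs": {"commands": [{"x":27,"y":-30,"rz":-0.126,"hand":1},{"x":27,"y":-30,"rz":-0.126},{"x":27,"y":-30,"rz":-0.126},{"x":27,"y":-30,"rz":-0.126},{"x":27,"y":-30,"rz":-0.126}]}}

```text
schema error: expected keys rx, ry, rz, x, y, z, hand
```

Emit:
{"fn": "arm_command", "kwargs": {"commands": [{"x":27,"y":-30,"rz":-0.126},{"x":27,"y":-30,"rz":-0.126},{"x":27,"y":-30,"rz":-0.126},{"x":27,"y":-30,"rz":-0.126},{"x":27,"y":-30,"rz":-0.126}]}}

```text
schema error: expected keys rx, ry, rz, x, y, z, hand
```

Emit:
{"fn": "arm_command", "kwargs": {"commands": [{"z":-20},{}]}}

```text
schema error: expected keys rx, ry, rz, x, y, z, hand
```

```bash
python3 - <<'E'
from rig import robot, grab_frame
from h import *
f=grab_frame("wrist"); cv2.imwrite("pics/w1.png",f["color"]); pickle.dump(f,open("w1.pkl","wb"))
s=robot.read_state(); print(s["time"],s["eef_pos"],s["orientation"],s["joint_positions"],s["contact_force"])
p=proj(f,[.4397,.2252,.029]);print(p,"cam",-f["R"].T@f["t"])
a=blob(f,p,[0,0,60],[180,70,200],r=90);print(a, ray(f,a[0],.029))
T=pickle.load(open("top0.pkl","rb"));S=pickle.load(open("scene0.pkl","rb"))
print("hole",tri(T,(274.3,230.3),S,(352,255.5)),ray(T,(274.3,230.3),.0595))
print("collar",tri(T,(423.4,240),S,(226.6,240)),ray(T,(423.4,240),.068),ray(S,(226.6,240),.068))
E
```

```text
0.15 [0.16804806 0.52334401 0.23060246] [ 6.98117587e-04  9.87945426e-01 -1.54800974e-01 -8.20145647e-05] [ 1.54458799e+00  2.55645043e-01  1.07341374e-01 -3.46310121e-04
 -1.42385612e+00 -2.84592798e-01] [ 0.12135747 -0.23453488  1.01277957]
[ 646.39346965 -339.62632182] cam [0.23943276 0.50037461 0.3716038 ]Traceback (most recent call last):
  File "<stdin>", line 6, in <module>
TypeError: 'NoneType' object is not subscriptable
```

View pics/w1.png

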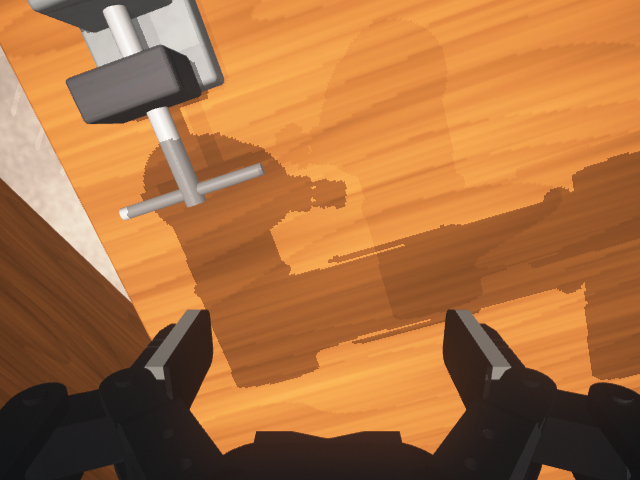

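The wrist picture shows only the vice at (170,100) and the open fingers. The moves were refused because every row needs all seven keys.

Emit:
{"fn": "arm_command", "kwargs": {"commands": [{"x":27,"y":-30,"z":0,"rx":0,"ry":0,"rz":-0.126,"hand":1},{"x":27,"y":-30,"z":0,"rx":0,"ry":0,"rz":-0.126,"hand":1},{"x":27,"y":-30,"z":0,"rx":0,"ry":0,"rz":-0.126,"hand":1},{"x":27,"y":-30,"z":0,"rx":0,"ry":0,"rz":-0.126,"hand":1},{"x":27,"y":-30,"z":0,"rx":0,"ry":0,"rz":-0.126,"hand":1}]}}

```text
time: 0.65
eef_pos: [0.3038, 0.3722, 0.2311]
orientation: [0.0, 0.89, -0.455, -0.0]
contact_force: [1.0, 0.3, 0.6]
width: 0.0851
gripper_force: 0.0
```

Emit:
{"fn": "arm_command", "kwargs": {"commands": [{"x":27,"y":-30,"z":0,"rx":0,"ry":0,"rz":-0.126,"hand":1},{"x":27,"y":-30,"z":0,"rx":0,"ry":0,"rz":-0.126,"hand":1},{"x":27,"y":-30,"z":0,"rx":0,"ry":0,"rz":-0.126,"hand":1},{"x":27,"y":-30,"z":0,"rx":0,"ry":0,"rz":-0.126,"hand":1},{"x":27,"y":-30,"z":0,"rx":0,"ry":0,"rz":-0.126,"hand":1}]}}

```text
time: 1.15
eef_pos: [0.4389, 0.2222, 0.2312]
orientation: [-0.0, -0.705, 0.709, 0.0]
contact_force: [0.1, 0.7, 0.7]
width: 0.0852
gripper_force: 0.0
```

Emit:
{"fn": "arm_command", "kwargs": {"commands": [{"x":0,"y":0,"z":-20,"rx":0,"ry":0,"rz":0,"hand":1},{"x":0,"y":0,"z":0,"rx":0,"ry":0,"rz":0,"hand":1}]}}

```text
time: 1.35
eef_pos: [0.4373, 0.222, 0.2087]
orientation: [-0.003, -0.706, 0.708, 0.001]
contact_force: [-0.8, -0.1, -0.3]
width: 0.0855
gripper_force: 0.0
```

```bash
python3 - <<'E'
from rig import robot, grab_frame
from h import *
f=grab_frame("wrist"); cv2.imwrite("pics/w2.png",f["color"]); pickle.dump(f,open("w2.pkl","wb"))
s=robot.read_state(); print(s["time"],s["eef_pos"],s["orientation"],s["joint_positions"],s["contact_force"])
p=proj(f,[.4397,.2252,.029]);print(p,"cam",-f["R"].T@f["t"])
a=blob(f,p,[0,0,60],[180,70,200],r=90);print(a)
if a: print(ray(f,a[0],.029))
T=pickle.load(open("top0.pkl","rb"));S=pickle.load(open("scene0.pkl","rb"))
print("hole",tri(T,(274.3,230.3),S,(352,255.5)),ray(T,(274.3,230.3),.0595))
print("collar",tri(T,(423.4,240),S,(226.6,240)),ray(T,(423.4,240),.068),ray(S,(226.6,240),.068))
E
```

```text
1.4 [0.43755003 0.22277854 0.21016249] [-1.65882527e-03 -7.06853947e-01  7.07357547e-01  2.13933271e-04] [ 7.90482765e-01  1.48408046e-01 -8.02434470e-02 -4.57475269e-04
 -1.34546013e+00 -7.91092009e-01] [-0.56999736  0.87544575  1.09136322]
[324.05987038 218.60137607] cam [0.43836205 0.14770136 0.35000352]
(array([324.16681614, 217.0941704 ]), array([ 298,  191,   54,   53, 2230]))
[0.43960337 0.22391322 0.029     ]
hole [0.55471973 0.06477189 0.0579243 ] [0.55425795 0.06422157 0.0595    ]
collar [ 0.4811622  -0.24505981  0.06434588] [ 0.48045142 -0.24483857  0.068     ] [ 0.48376694 -0.24355591  0.068     ]
```

View pics/w2.png

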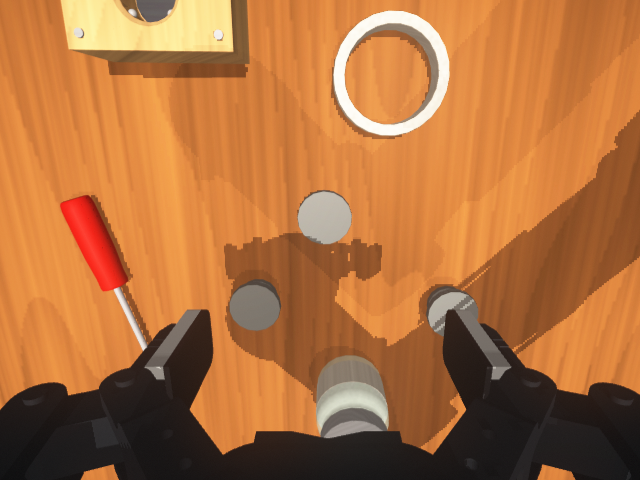

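The wrist picture shows the cap at (324,217), which is world (0.440, 0.224) on its flange plane and agrees with the two-view fix. There is no obstacle between the fingers. I'll grip the flange high so the fingertips stay clear of the board later.

Emit:
{"fn": "arm_command", "kwargs": {"commands": [{"x":2,"y":1.5,"z":-45,"rx":0,"ry":0,"rz":0,"hand":1},{"x":0,"y":0,"z":-45,"rx":0,"ry":0,"rz":0,"hand":1},{"x":0,"y":0,"z":-45,"rx":0,"ry":0,"rz":0,"hand":1},{"x":0,"y":0,"z":-40,"rx":0,"ry":0,"rz":0,"hand":1},{"x":0,"y":0,"z":-28,"rx":0,"ry":0,"rz":0,"hand":1}]}}

```text
time: 1.9
eef_pos: [0.439, 0.2255, 0.0066]
orientation: [0.001, 0.708, -0.706, -0.0]
contact_force: [0.2, -0.5, 0.1]
width: 0.0853
gripper_force: 0.0
```

Emit:
{"fn": "arm_command", "kwargs": {"commands": [{"x":0,"y":0,"z":0,"rx":0,"ry":0,"rz":0,"hand":0.7},{"x":0,"y":0,"z":0,"rx":0,"ry":0,"rz":0,"hand":0.4},{"x":0,"y":0,"z":0,"rx":0,"ry":0,"rz":0,"hand":0.4},{"x":0,"y":0,"z":0,"rx":0,"ry":0,"rz":0,"hand":0.4},{"x":0,"y":0,"z":0,"rx":0,"ry":0,"rz":0,"hand":0.4}], "newtons": 25}}

```text
time: 2.4
eef_pos: [0.4416, 0.2267, 0.0107]
orientation: [-0.002, 0.707, -0.707, 0.0]
contact_force: [-2.6, 1.1, 6.6]
width: 0.0439
gripper_force: 25.3
```

Emit:
{"fn": "arm_command", "kwargs": {"commands": [{"x":0,"y":0,"z":10,"rx":0,"ry":0,"rz":0,"hand":0.4},{"x":0,"y":0,"z":30,"rx":0,"ry":0,"rz":0,"hand":0.4},{"x":0,"y":0,"z":40,"rx":0,"ry":0,"rz":0,"hand":0.4},{"x":0,"y":0,"z":40,"rx":0,"ry":0,"rz":0,"hand":0.4},{"x":0,"y":0,"z":0,"rx":0,"ry":0,"rz":0,"hand":0.4}]}}

```text
time: 2.9
eef_pos: [0.4435, 0.2272, 0.1355]
orientation: [-0.006, 0.707, -0.707, 0.001]
contact_force: [0.3, 1.1, 0.3]
width: 0.0437
gripper_force: 25.7
```

```bash
python3 - <<'E'
from rig import robot, grab_frame
from h import *
s=robot.read_state(); print(s["time"],s["eef_pos"],s["orientation"],s["contact_force"],s["width"],s["gripper_force"])
f=grab_frame("wrist"); g=grab_frame("scene")
pickle.dump((f,g),open("w3.pkl","wb"))
p=proj(g,s["eef_pos"]).astype(int); print(p,proj(f,s["eef_pos"]))
c=g["color"][max(p[1]-60,0):p[1]+60,p[0]-45:p[0]+45]
cv2.imwrite("pics/w3.png",np.hstack([cv2.resize(f["color"],(440,330)),cv2.resize(c,(247,330))]))
E
```

```text
2.9 [0.44347038 0.22718741 0.13545117] [-0.0063188   0.70740944 -0.70677484  0.00112996] [0.27056903 1.09420625 0.28403342] 0.04367443727102019 25.667721033096313
[412 195] [328.95115447 317.48354334]
```

View pics/w3.png

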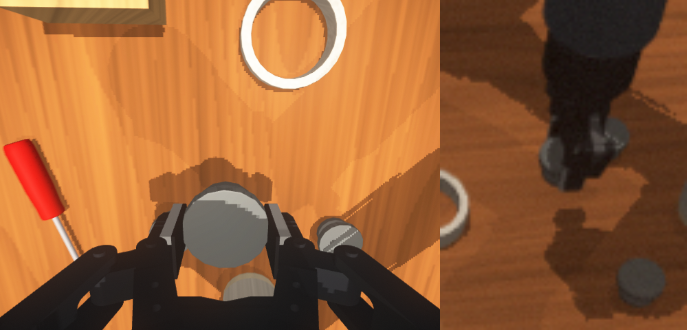

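The cap is held between the pads and appears about level. In the left panel it is at (225,228), and the scene crop shows it hanging from the fingers. I'll check the hold numerically.

```bash
python3 - <<'E'
from h import *
f,g=pickle.load(open("w3.pkl","rb")); tcp=np.array([.44347,.22719,.13545])
hsv=cv2.cvtColor(f["color"],cv2.COLOR_BGR2HSV)
m=cv2.inRange(hsv,np.array([0,0,75]),np.array([180,70,255])); m[:,:250]=0;m[:,400:]=0;m[:255]=0
n,l,s,c=cv2.connectedComponentsWithStats(m)
for i in range(1,n):
    if s[i,4]>300: print(s[i],c[i])
a=np.linspace(0,2*np.pi,73)
for dz in(.017,.0145): # flange top above tcp
  for cy in (.2240,.2272):
    for h in (0,-.008):
        P=np.array([proj(f,[tcp[0]-.001+.023*np.cos(t),cy+.023*np.sin(t),tcp[2]+dz+h]) for t in a]); print(dz,cy,h,P.min(0).round(),P.max(0).round())
c0,r0=255,250
cv2.imwrite("pics/w3c.png",cv2.resize(f["color"][250:420,240:420],(720,680))[:600])
for r in range(262,400,6): print(r,f["color"][r,327],end=" ")
E
```

```text
[  266   265   124   124 12139] [327.45423841 328.40662328]
[250 296  15  43 339] [254.86725664 310.68141593]
[ 325  404   75   34 1726] [361.19988413 420.34356895]
0.017 0.224 0 [266. 272.] [397. 388.]
0.017 0.224 -0.008 [270. 263.] [394. 374.]
0.017 0.2272 0 [267. 281.] [396. 395.]
0.017 0.2272 -0.008 [270. 272.] [393. 381.]
0.0145 0.224 0 [267. 269.] [396. 383.]
0.0145 0.224 -0.008 [271. 261.] [393. 370.]
0.0145 0.2272 0 [268. 278.] [395. 391.]
0.0145 0.2272 -0.008 [271. 269.] [392. 377.]
262 [ 44  84 144] 268 [68 76 85] 274 [71 78 86] 280 [172 182 185] 286 [171 181 185] 292 [128 137 141] 298 [103 111 114] 304 [103 110 113] 310 [103 109 113] 316 [103 109 112] 322 [102 108 109] 328 [100 107 109] 334 [101 108 109] 340 [100 105 107] 346 [ 99 104 107] 352 [ 97 104 105] 358 [ 97 104 106] 364 [ 97 103 105] 370 [ 97 102 105] 376 [ 94 102 105] 382 [ 94 101 103] 388 [ 95 101 104] 394 [ 44  85 143]
```

View pics/w3c.png

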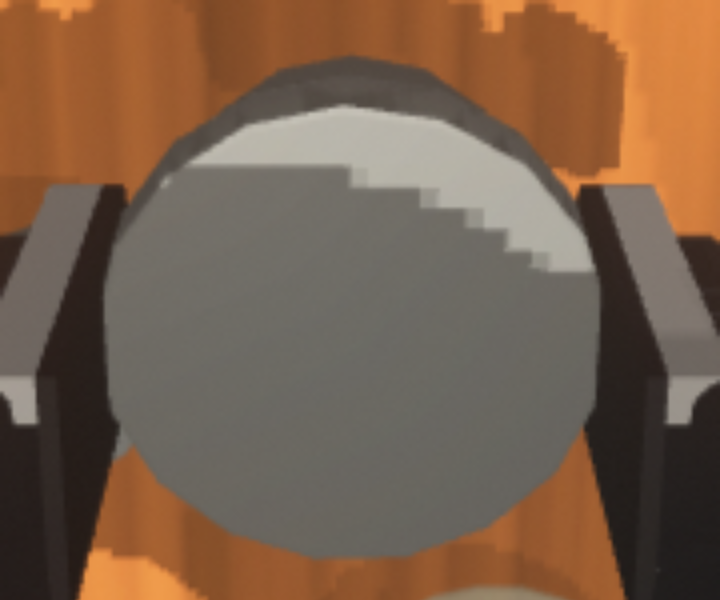

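Emit:
{"fn": "arm_command", "kwargs": {"commands": [{"x":0,"y":0,"z":0,"rx":0,"ry":0,"rz":0,"hand":0.4},{"x":0,"y":0,"z":0,"rx":0,"ry":0,"rz":0,"hand":0.4},{"x":0,"y":0,"z":0,"rx":0,"ry":0,"rz":0,"hand":0.4}]}}

```text
time: 3.3
eef_pos: [0.4397, 0.2247, 0.1274]
orientation: [-0.001, -0.707, 0.707, 0.0]
contact_force: [-0.6, -0.7, -0.5]
width: 0.0438
gripper_force: 25.7
```

```bash
python3 - <<'E'
from rig import robot, grab_frame
from h import *
f=grab_frame("wrist"); s=robot.read_state(); print(s["time"],s["eef_pos"],s["orientation"],s["contact_force"])
m=cv2.inRange(cv2.cvtColor(f["color"],cv2.COLOR_BGR2HSV),np.array([0,0,60]),np.array([180,75,255])); m[:,:250]=0;m[:,400:]=0;m[:255]=0
n,l,st,c=cv2.connectedComponentsWithStats(m)
print([(st[i],c[i]) for i in range(1,n) if st[i,4]>2000])
# top face: rows 276..389, cols 266..390 -> ray to plane
for z in (s["eef_pos"][2]+.008,s["eef_pos"][2]+.012,s["eef_pos"][2]+.016):
    A,B,L,R=[ray(f,p,z) for p in((328,276),(328,389),(266,327),(390,327))]
    print(z,(A-B)[1],(R-L)[0],"ctr",((A+B)/2)[1],((L+R)/2)[0])
E
```

```text
3.35 [0.43983582 0.22482803 0.12753086] [-8.97725680e-04 -7.07098840e-01  7.07114152e-01  1.51394441e-05] [ 0.27839    -0.47792047 -0.80853937]
[(array([  266,   265,   124,   125, 12184], dtype=int32), array([327.46429744, 328.35300394]))]
0.13553085825643213 -0.04803593409389245 -0.04660370816668452 ctr 0.22787456493280653 0.4401416067399828
0.13953085825643213 -0.046592209689761827 -0.045203029444132514 ctr 0.2255421313525962 0.44015487540954
0.14353085825643214 -0.045148485285631146 -0.04380235072158051 ctr 0.2232096977723859 0.4401681440790973
```

The arm overshoots and needs about 0.3 s to settle. Settled, the cap sits level and centred within 1 mm of the TCP. Next I move near the open hole for a close look.

Emit:
{"fn": "arm_command", "kwargs": {"commands": [{"x":25,"y":-20,"z":20,"rx":0,"ry":0,"rz":0,"hand":0.4},{"x":30,"y":-27,"z":20,"rx":0,"ry":0,"rz":0,"hand":0.4},{"x":30,"y":-27,"z":15,"rx":0,"ry":0,"rz":0,"hand":0.4},{"x":20,"y":-20,"z":5,"rx":0,"ry":0,"rz":0,"hand":0.4},{"x":10,"y":-6,"z":0,"rx":0,"ry":0,"rz":0,"hand":0.4}]}}

```text
time: 3.85
eef_pos: [0.5568, 0.1233, 0.1886]
orientation: [0.0, -0.706, 0.708, -0.0]
contact_force: [0.3, -0.0, -0.2]
width: 0.0437
gripper_force: 25.7
```

Emit:
{"fn": "arm_command", "kwargs": {"commands": [{"x":0,"y":0,"z":0,"rx":0,"ry":0,"rz":0,"hand":0.4},{"x":0,"y":0,"z":0,"rx":0,"ry":0,"rz":0,"hand":0.4},{"x":0,"y":0,"z":0,"rx":0,"ry":0,"rz":0,"hand":0.4},{"x":0,"y":0,"z":0,"rx":0,"ry":0,"rz":0,"hand":0.4}]}}

```text
time: 4.25
eef_pos: [0.5545, 0.1259, 0.1882]
orientation: [0.0, 0.708, -0.707, -0.0]
contact_force: [0.0, 0.4, -0.6]
width: 0.0437
gripper_force: 25.7
```

```bash
python3 - <<'E'
from rig import robot, grab_frame
from h import *
f=grab_frame("wrist"); s=robot.read_state(); print(s["time"],s["eef_pos"],s["orientation"],s["contact_force"])
pickle.dump(f,open("w4.pkl","wb")); cv2.imwrite("pics/w4.png",f["color"])
print([proj(f,[.5547,y,.0595]) for y in(.065,)],proj(f,[.5535,-.0027,.0677]))
a=blob(f,proj(f,[.5535,-.0027,.0677]),[0,0,60],[180,75,255],60)
print(a)
if a: print(ray(f,a[0],.0675))
E
```

```text
4.3 [0.55465116 0.12580734 0.18833999] [-1.27555942e-05  7.07517431e-01 -7.06695891e-01 -4.84973895e-05] [ 0.26169008 -0.19013742 -0.9924509 ]
[array([327.91831801, 141.99384289])] [330.05199662  25.10659211]
(array([329.96364495,  29.58215297]), array([ 292,    0,   76,   67, 4236]))
[ 5.53545799e-01 -3.54481476e-04  6.75000000e-02]
```

View pics/w4.png

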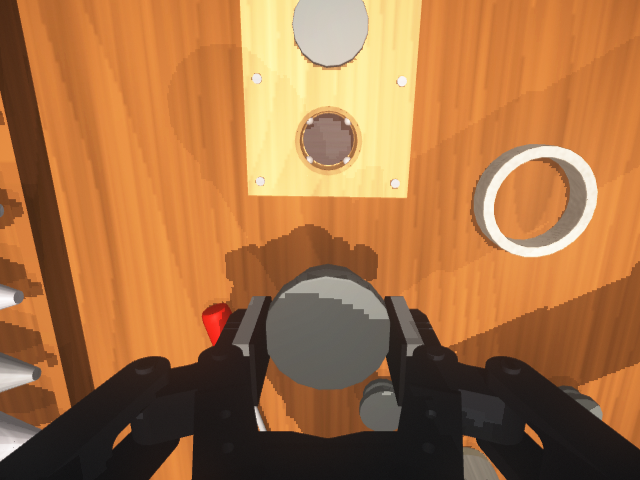

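The picture shows the open hole with its four catches, centre at (328.5,139.5), giving world ≈ (0.5545, 0.064). The held cap is level at (328,328). I move over the hole and stop high.

Emit:
{"fn": "arm_command", "kwargs": {"commands": [{"x":0,"y":-20,"z":0,"rx":0,"ry":0,"rz":0,"hand":0.4},{"x":0,"y":-27,"z":-20,"rx":0,"ry":0,"rz":0,"hand":0.4},{"x":0,"y":-15,"z":-35,"rx":0,"ry":0,"rz":0,"hand":0.4},{"x":0,"y":0,"z":-30,"rx":0,"ry":0,"rz":0,"hand":0.4},{"x":0,"y":0,"z":-15,"rx":0,"ry":0,"rz":0,"hand":0.4}]}}

```text
time: 4.8
eef_pos: [0.5532, 0.0626, 0.0856]
orientation: [-0.002, -0.707, 0.707, 0.001]
contact_force: [-0.2, 0.5, 0.4]
width: 0.0438
gripper_force: 25.7
```

Emit:
{"fn": "arm_command", "kwargs": {"commands": [{"x":0,"y":0,"z":0,"rx":0,"ry":0,"rz":0,"hand":0.4},{"x":0,"y":0,"z":0,"rx":0,"ry":0,"rz":0,"hand":0.4},{"x":0,"y":0,"z":0,"rx":0,"ry":0,"rz":0,"hand":0.4},{"x":0,"y":0,"z":0,"rx":0,"ry":0,"rz":0,"hand":0.4}]}}

```text
time: 5.2
eef_pos: [0.5559, 0.0636, 0.0896]
orientation: [-0.001, 0.707, -0.707, 0.001]
contact_force: [-0.6, -0.1, 0.2]
width: 0.0434
gripper_force: 25.7
```

Emit:
{"fn": "arm_command", "kwargs": {"commands": [{"x":0,"y":0,"z":-4,"rx":0,"ry":0,"rz":0,"hand":0.4},{"x":0,"y":0,"z":-4,"rx":0,"ry":0,"rz":0,"hand":0.4},{"x":0,"y":0,"z":0,"rx":0,"ry":0,"rz":0,"hand":0.4},{"x":0,"y":0,"z":0,"rx":0,"ry":0,"rz":0,"hand":0.4}]}}

```text
time: 5.6
eef_pos: [0.5551, 0.0631, 0.0801]
orientation: [-0.0, -0.707, 0.707, 0.0]
contact_force: [-0.2, -0.4, -0.6]
width: 0.0435
gripper_force: 25.7
```

Emit:
{"fn": "arm_command", "kwargs": {"commands": [{"x":0,"y":0,"z":-2,"rx":0,"ry":0,"rz":0,"hand":0.4},{"x":0,"y":0.5,"z":-2,"rx":0,"ry":0,"rz":0,"hand":0.4},{"x":0,"y":0,"z":0,"rx":0,"ry":0,"rz":0,"hand":0.4},{"x":0,"y":0,"z":0,"rx":0,"ry":0,"rz":0,"hand":0.4}]}}

```text
time: 6.0
eef_pos: [0.5552, 0.0636, 0.0762]
orientation: [0.0, 0.707, -0.707, -0.0]
contact_force: [-0.4, -0.8, -0.0]
width: 0.0436
gripper_force: 25.7
```

Emit:
{"fn": "arm_command", "kwargs": {"commands": [{"x":0,"y":0,"z":-2,"rx":0,"ry":0,"rz":0,"hand":0.4},{"x":0,"y":0,"z":-1,"rx":0,"ry":0,"rz":0,"hand":0.4},{"x":0,"y":0,"z":0,"rx":0,"ry":0,"rz":0,"hand":0.4}]}}

```text
time: 6.3
eef_pos: [0.555, 0.0636, 0.0731]
orientation: [-0.0, -0.707, 0.707, 0.0]
contact_force: [-0.5, 0.2, -0.1]
width: 0.0436
gripper_force: 25.7
```

Emit:
{"fn": "arm_command", "kwargs": {"commands": [{"x":0,"y":0,"z":-2,"rx":0,"ry":0,"rz":0,"hand":0.4},{"x":0,"y":0,"z":0,"rx":0,"ry":0,"rz":0,"hand":0.4},{"x":0,"y":0,"z":0,"rx":0,"ry":0,"rz":0,"hand":0.4}]}}

```text
time: 6.6
eef_pos: [0.5551, 0.0636, 0.0712]
orientation: [0.0, 0.707, -0.707, -0.0]
contact_force: [-0.1, -0.5, 0.0]
width: 0.0436
gripper_force: 25.7
```

Emit:
{"fn": "arm_command", "kwargs": {"commands": [{"x":0,"y":0,"z":-1.5,"rx":0,"ry":0,"rz":0,"hand":0.4},{"x":0,"y":0,"z":0,"rx":0,"ry":0,"rz":0,"hand":0.4},{"x":0,"y":0,"z":0,"rx":0,"ry":0,"rz":0,"hand":0.4}]}}

```text
time: 6.9
eef_pos: [0.5552, 0.0636, 0.0698]
orientation: [0.0, 0.707, -0.707, 0.0]
contact_force: [-0.5, 0.3, -0.1]
width: 0.0438
gripper_force: 25.7
```

```bash
python3 - <<'E'
from rig import robot, grab_frame
from h import *
s=robot.read_state(); print(s["time"],s["eef_pos"],s["contact_force"])
f=grab_frame("scene"); p=proj(f,s["eef_pos"]).astype(int); print(p)
c=f["color"][p[1]-40:p[1]+50,p[0]-70:p[0]+50]; f=grab_frame("wrist");pickle.dump(f,open("w5.pkl","wb"))
cv2.imwrite("pics/w5.png",np.hstack([cv2.resize(c,(400,300)),cv2.resize(f["color"],(400,300))]))
E
```

```text
6.9 [0.55516701 0.06364462 0.06975059] [-0.49732391  0.27982751 -0.14079985]
[351 253]
```

View pics/w5.png

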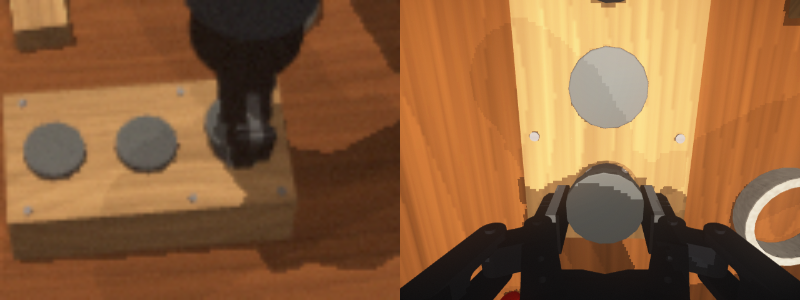

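Both panels show the cap held level just over the hole with no contact yet, so I keep lowering by feel.

Emit:
{"fn": "arm_command", "kwargs": {"commands": [{"x":0,"y":0,"z":-1.5,"rx":0,"ry":0,"rz":0,"hand":0.4},{"x":0,"y":0,"z":0,"rx":0,"ry":0,"rz":0,"hand":0.4},{"x":0,"y":0,"z":0,"rx":0,"ry":0,"rz":0,"hand":0.4}]}}

```text
time: 7.3
eef_pos: [0.5551, 0.0636, 0.0682]
orientation: [-0.0, -0.707, 0.707, 0.0]
contact_force: [0.8, -0.2, 0.1]
width: 0.0435
gripper_force: 25.7
```

Emit:
{"fn": "arm_command", "kwargs": {"commands": [{"x":0,"y":0,"z":-1.5,"rx":0,"ry":0,"rz":0,"hand":0.4},{"x":0,"y":0,"z":0,"rx":0,"ry":0,"rz":0,"hand":0.4},{"x":0,"y":0,"z":0,"rx":0,"ry":0,"rz":0,"hand":0.4}]}}

```text
time: 7.6
eef_pos: [0.5554, 0.0638, 0.0672]
orientation: [-0.0, 0.707, -0.707, 0.0]
contact_force: [-1.4, 0.5, 3.4]
width: 0.0437
gripper_force: 26.0
```

Emit:
{"fn": "arm_command", "kwargs": {"commands": [{"x":0,"y":0,"z":-1,"rx":0,"ry":0,"rz":0,"hand":0.4},{"x":0,"y":0,"z":0,"rx":0,"ry":0,"rz":0,"hand":0.4},{"x":0,"y":0,"z":0,"rx":0,"ry":0,"rz":0,"hand":0.4}]}}

```text
time: 7.9
eef_pos: [0.5555, 0.0642, 0.0667]
orientation: [-0.001, 0.707, -0.707, 0.0]
contact_force: [-2.6, 3.4, 6.4]
width: 0.0437
gripper_force: 26.3
```

The cap touched the catches at about z 0.068. I ease off, follow the side force, and let go slowly.

Emit:
{"fn": "arm_command", "kwargs": {"commands": [{"x":-0.5,"y":0.7,"z":1.2,"rx":0,"ry":0,"rz":0,"hand":0.4},{"x":0,"y":0,"z":0,"rx":0,"ry":0,"rz":0,"hand":0.4},{"x":0,"y":0,"z":0,"rx":0,"ry":0,"rz":0,"hand":0.4}]}}

```text
time: 8.2
eef_pos: [0.5545, 0.0642, 0.0667]
orientation: [-0.0, -0.707, 0.707, 0.0]
contact_force: [-0.3, -0.4, -0.1]
width: 0.0436
gripper_force: 25.8
```

Emit:
{"fn": "arm_command", "kwargs": {"commands": [{"x":0,"y":0,"z":0,"rx":0,"ry":0,"rz":0,"hand":0.53},{"x":0,"y":0,"z":0,"rx":0,"ry":0,"rz":0,"hand":0.56},{"x":0,"y":0,"z":0,"rx":0,"ry":0,"rz":0,"hand":0.6},{"x":0,"y":0,"z":0,"rx":0,"ry":0,"rz":0,"hand":0.8},{"x":0,"y":0,"z":0,"rx":0,"ry":0,"rz":0,"hand":1}]}}

```text
time: 8.7
eef_pos: [0.5547, 0.0643, 0.067]
orientation: [-0.0, -0.707, 0.707, -0.0]
contact_force: [0.3, -0.2, 0.2]
width: 0.0782
gripper_force: 0.0
```

```bash
python3 - <<'E'
from rig import robot, grab_frame
from h import *
s=robot.read_state(); print(s["time"],s["eef_pos"],s["contact_force"],s["width"])
f=grab_frame("wrist");pickle.dump(f,open("w6.pkl","wb"))
g=grab_frame("scene");p=proj(g,s["eef_pos"]).astype(int);c=g["color"][p[1]-40:p[1]+50,p[0]-70:p[0]+50]
cv2.imwrite("pics/w6.png",np.hstack([cv2.resize(c,(400,300)),cv2.resize(f["color"][160:460,170:490],(400,375))[:300]]))
E
```

```text
8.7 [0.55467501 0.06430744 0.06698155] [ 0.26028319 -0.18846975  0.23334002] 0.0781843781298244
```

View pics/w6.png

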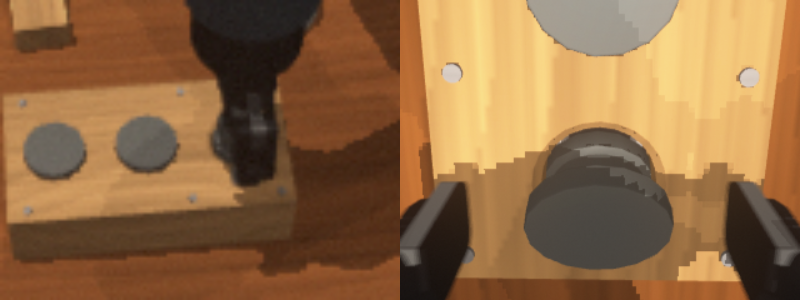

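The cap is in the mouth but looks tilted towards +y. Its flange at (598,215) looks foreshortened and the neck shows on the near side. I rise for a better look.

Emit:
{"fn": "arm_command", "kwargs": {"commands": [{"x":0,"y":0,"z":10,"rx":0,"ry":0,"rz":0,"hand":1},{"x":0,"y":0,"z":30,"rx":0,"ry":0,"rz":0,"hand":1},{"x":0,"y":20,"z":30,"rx":0,"ry":0,"rz":0,"hand":1},{"x":0,"y":20,"z":0,"rx":0,"ry":0,"rz":0,"hand":1},{"x":0,"y":0,"z":0,"rx":0,"ry":0,"rz":0,"hand":1}]}}

```text
time: 9.3
eef_pos: [0.5555, 0.1064, 0.1389]
orientation: [-0.002, 0.708, -0.706, 0.0]
contact_force: [0.1, -0.9, -0.1]
width: 0.0854
gripper_force: 0.0
```

Emit:
{"fn": "arm_command", "kwargs": {"commands": [{"x":0,"y":0,"z":0,"rx":0,"ry":0,"rz":0,"hand":1},{"x":0,"y":0,"z":0,"rx":0,"ry":0,"rz":0,"hand":1},{"x":0,"y":0,"z":0,"rx":0,"ry":0,"rz":0,"hand":1}]}}

```text
time: 9.6
eef_pos: [0.5545, 0.1037, 0.1367]
orientation: [-0.0, -0.707, 0.707, 0.0]
contact_force: [0.6, 0.3, -0.7]
width: 0.0851
gripper_force: 0.0
```

```bash
python3 - <<'E'
from rig import robot, grab_frame
from h import *
s=robot.read_state(); print(s["time"],s["eef_pos"],s["contact_force"],s["width"])
f=grab_frame("wrist");pickle.dump(f,open("w7.pkl","wb"))
p=proj(f,[.5547,.0645,.08]).astype(int);print(p)
c=f["color"][p[1]-100:p[1]+80,p[0]-120:p[0]+120]
cv2.imwrite("pics/w7.png",cv2.resize(c,(800,600)))
E
```

```text
9.6 [0.55446493 0.10370782 0.13673316] [ 0.63311854  0.275812   -0.73745277] 0.0851252875192256
[327 193]
```

View pics/w7.png

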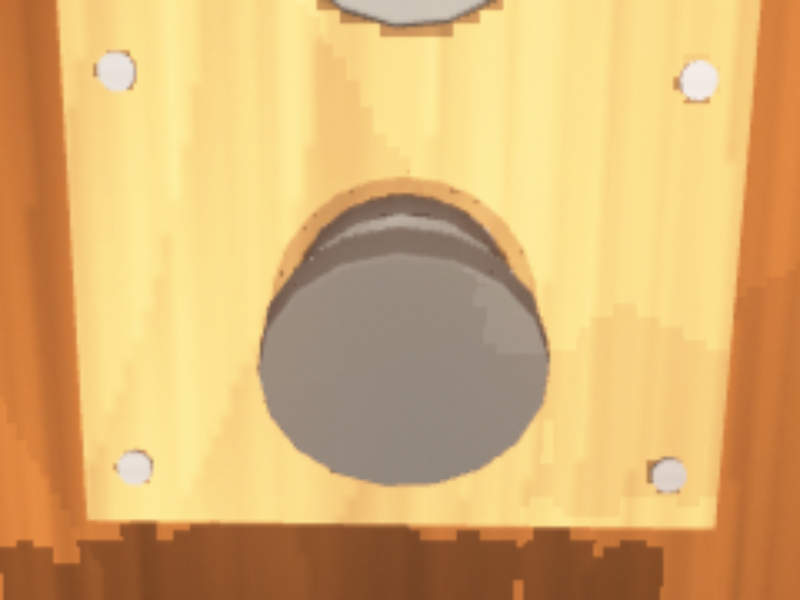

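```bash
python3 - <<'E'
from h import *
f=pickle.load(open("w7.pkl","rb")); s=240/800; o=np.array([327-120,193-100])
c=lambda x,y:(o+np.array([x,y])*s)
A,B,L,R=c(404,255),c(404,485),c(259,365),c(549,360)
for z in (.072,.076,.080,.084,.088):
    a,b,l,r=[ray(f,p,z) for p in(A,B,L,R)]
    print(z,"dy",(b-a)[1].round(4),"dx",(l-r)[0].round(4),"ctr",((l+r)/2)[0].round(4),((a+b)/2)[1].round(4))
# tilt: chord A-B of 46 mm at centre height z0, camera line geometry in y-z plane
C=-f["R"].T@f["t"]; print("cam",C)
for zc in (.078,.081,.084):
  for t in np.arange(0,.61,.1):
    # centre on the mid ray; compare apparent extent
    m=ray(f,c(404,368),zc); u=np.array([0,np.cos(t),-np.sin(t)])*.0228
    pa,pb=proj(f,m-u),proj(f,m+u); print(zc,round(t,1),((pb-pa)[1]).round(1),end=" | ")
  print()
print("seen",B[1]-A[1])
# hole rim: outer chamfer top row & sides
a,l,r=[ray(f,c(*p),.0595) for p in((404,177),(277,285),(536,285))]; print(a,l,r)
E
```

```text
0.072 dy 0.0371 dx 0.0459 ctr 0.5545 0.0718
0.076 dy 0.0364 dx 0.045 ctr 0.5545 0.071
0.08 dy 0.0356 dx 0.0441 ctr 0.5545 0.0702
0.084 dy 0.0349 dx 0.0432 ctr 0.5546 0.0693
0.088 dy 0.0342 dx 0.0423 ctr 0.5546 0.0685
cam [0.55515939 0.02909313 0.27785861]
0.078 0.0 87.6 | 0.078 0.1 85.5 | 0.078 0.2 82.5 | 0.078 0.3 78.7 | 0.078 0.4 74.1 | 0.078 0.5 68.7 | 0.078 0.6 62.7 | 
0.081 0.0 89.0 | 0.081 0.1 86.8 | 0.081 0.2 83.7 | 0.081 0.3 79.9 | 0.081 0.4 75.2 | 0.081 0.5 69.8 | 0.081 0.6 63.6 | 
0.084 0.0 90.3 | 0.084 0.1 88.1 | 0.084 0.2 85.1 | 0.084 0.3 81.1 | 0.084 0.4 76.4 | 0.084 0.5 70.9 | 0.084 0.6 64.6 | 
seen 69.0
[0.55444286 0.04229321 0.0595    ] [0.57541116 0.05961797 0.0595    ] [0.53268015 0.05969614 0.0595    ]
```

By calculation the cap leans about 0.48 rad towards +y. It pivoted about the pinch line because it sat about 1.2 mm too far to -y: the wrist camera reads y about 1 mm low compared with the fixed cameras. I've used up my picture views (slightly over), so from here I work only from numbers. The plan is to regrip the cap, level it on the bench, and set it again at y = 0.065.

Emit:
{"fn": "arm_command", "kwargs": {"commands": [{"x":0,"y":-15,"z":-20,"rx":0,"ry":0,"rz":0,"hand":1},{"x":0,"y":-15,"z":-25,"rx":0,"ry":0,"rz":0,"hand":1},{"x":0,"y":-3,"z":-20,"rx":0,"ry":0,"rz":0,"hand":1},{"x":0,"y":0,"z":-10,"rx":0,"ry":0,"rz":0,"hand":1},{"x":0,"y":0,"z":0,"rx":0,"ry":0,"rz":0,"hand":1}]}}

```text
time: 10.15
eef_pos: [0.5538, 0.0708, 0.0607]
orientation: [-0.001, -0.707, 0.707, 0.001]
contact_force: [-0.6, -0.4, 0.3]
width: 0.0856
gripper_force: 0.0
```

Emit:
{"fn": "arm_command", "kwargs": {"commands": [{"x":0,"y":0,"z":0,"rx":0,"ry":0,"rz":0,"hand":0.7},{"x":0,"y":0,"z":0,"rx":0,"ry":0,"rz":0,"hand":0.4},{"x":0,"y":0,"z":0,"rx":0,"ry":0,"rz":0,"hand":0.4},{"x":0,"y":0,"z":0,"rx":0,"ry":0,"rz":0,"hand":0.4}], "newtons": 25}}

```text
time: 10.55
eef_pos: [0.5549, 0.0719, 0.063]
orientation: [-0.001, 0.707, -0.707, 0.0]
contact_force: [-3.4, 2.0, 4.6]
width: 0.0436
gripper_force: 25.0
```

Emit:
{"fn": "arm_command", "kwargs": {"commands": [{"x":0,"y":0,"z":5,"rx":0,"ry":0,"rz":0,"hand":0.4},{"x":0,"y":0,"z":10,"rx":0,"ry":0,"rz":0,"hand":0.4},{"x":0,"y":0,"z":25,"rx":0,"ry":0,"rz":0,"hand":0.4},{"x":0,"y":0,"z":25,"rx":0,"ry":0,"rz":0,"hand":0.4},{"x":0,"y":0,"z":10,"rx":0,"ry":0,"rz":0,"hand":0.4}]}}

```text
time: 11.05
eef_pos: [0.5563, 0.0715, 0.1404]
orientation: [-0.002, 0.707, -0.707, 0.002]
contact_force: [0.8, 0.1, 0.1]
width: 0.0434
gripper_force: 25.6
```

Emit:
{"fn": "arm_command", "kwargs": {"commands": [{"x":0,"y":0,"z":0,"rx":0,"ry":0,"rz":0,"hand":0.4},{"x":0,"y":0,"z":0,"rx":0,"ry":0,"rz":0,"hand":0.4},{"x":0,"y":0,"z":0,"rx":0,"ry":0,"rz":0,"hand":0.4}]}}

```text
time: 11.35
eef_pos: [0.5539, 0.0712, 0.1356]
orientation: [-0.001, -0.707, 0.707, 0.001]
contact_force: [0.3, 0.8, -1.4]
width: 0.0434
gripper_force: 25.6
```

```bash
cat >> h.py <<'E'
def held(f,show=True):
    "extent of the light top face of the held cap along its middle column/row"
    m=cv2.inRange(cv2.cvtColor(f["color"],cv2.COLOR_BGR2HSV),np.array([0,0,60]),np.array([180,75,255])); m[:,:250]=0;m[:,400:]=0;m[:200]=0
    n,l,st,c=cv2.connectedComponentsWithStats(m)
    return [(st[i].tolist(),c[i].round(1).tolist()) for i in range(1,n) if st[i,4]>1500]
E
python3 - <<'E'
from rig import robot, grab_frame
from h import *
s=robot.read_state(); print(s["time"],s["eef_pos"],s["contact_force"],s["width"],s["gripper_force"])
f=grab_frame("wrist");pickle.dump(f,open("w8.pkl","wb")); print(held(f))
print([(r,int(f["color"][r,328].mean())) for r in range(230,420,5)])
E
```

```text
11.35 [0.55386605 0.07115559 0.13557768] [ 0.30682207  0.77007121 -1.3783087 ] 0.04344888335669844 25.5899441242218
[([267, 211, 122, 154, 11618], [327.8, 303.4])]
[(230, 81), (235, 76), (240, 75), (245, 73), (250, 90), (255, 100), (260, 106), (265, 154), (270, 81), (275, 77), (280, 104), (285, 104), (290, 107), (295, 133), (300, 85), (305, 85), (310, 84), (315, 83), (320, 82), (325, 83), (330, 83), (335, 81), (340, 81), (345, 80), (350, 80), (355, 80), (360, 81), (365, 65), (370, 65), (375, 64), (380, 70), (385, 69), (390, 70), (395, 69), (400, 76), (405, 78), (410, 77), (415, 76)]
```

Gripped, still tilted. I carry it back to its free bench spot and lower it until it levels on its base.

Emit:
{"fn": "arm_command", "kwargs": {"commands": [{"x":-15,"y":20,"z":5,"rx":0,"ry":0,"rz":0,"hand":0.4},{"x":-30,"y":40,"z":0,"rx":0,"ry":0,"rz":0,"hand":0.4},{"x":-30,"y":40,"z":0,"rx":0,"ry":0,"rz":0,"hand":0.4},{"x":-24,"y":35,"z":-20,"rx":0,"ry":0,"rz":0,"hand":0.4},{"x":-15,"y":18,"z":-30,"rx":0,"ry":0,"rz":0,"hand":0.4}]}}

```text
time: 11.9
eef_pos: [0.44, 0.2272, 0.0925]
orientation: [-0.002, 0.708, -0.706, 0.0]
contact_force: [0.6, -0.8, -0.7]
width: 0.0433
gripper_force: 25.6
```

Emit:
{"fn": "arm_command", "kwargs": {"commands": [{"x":0,"y":0,"z":-30,"rx":0,"ry":0,"rz":0,"hand":0.4},{"x":0,"y":0,"z":-20,"rx":0,"ry":0,"rz":0,"hand":0.4},{"x":0,"y":0,"z":-10,"rx":0,"ry":0,"rz":0,"hand":0.4},{"x":0,"y":0,"z":0,"rx":0,"ry":0,"rz":0,"hand":0.4},{"x":0,"y":0,"z":0,"rx":0,"ry":0,"rz":0,"hand":0.4}]}}

```text
time: 12.4
eef_pos: [0.4413, 0.2244, 0.0326]
orientation: [0.0, -0.707, 0.707, -0.0]
contact_force: [-0.1, 0.3, 0.3]
width: 0.0437
gripper_force: 25.7
```

Emit:
{"fn": "arm_command", "kwargs": {"commands": [{"x":0,"y":0,"z":-3,"rx":0,"ry":0,"rz":0,"hand":0.4},{"x":0,"y":0,"z":-2,"rx":0,"ry":0,"rz":0,"hand":0.4},{"x":0,"y":0,"z":0,"rx":0,"ry":0,"rz":0,"hand":0.4},{"x":0,"y":0,"z":0,"rx":0,"ry":0,"rz":0,"hand":0.4}]}}

```text
time: 12.8
eef_pos: [0.4408, 0.2244, 0.0272]
orientation: [0.0, -0.707, 0.707, -0.0]
contact_force: [-0.3, -1.1, 0.2]
width: 0.0431
gripper_force: 25.7
```

Emit:
{"fn": "arm_command", "kwargs": {"commands": [{"x":0,"y":0,"z":-2,"rx":0,"ry":0,"rz":0,"hand":0.4},{"x":0,"y":0,"z":-2,"rx":0,"ry":0,"rz":0,"hand":0.4},{"x":0,"y":0,"z":0,"rx":0,"ry":0,"rz":0,"hand":0.4},{"x":0,"y":0,"z":0,"rx":0,"ry":0,"rz":0,"hand":0.4}]}}

```text
time: 13.2
eef_pos: [0.4406, 0.2243, 0.0229]
orientation: [0.0, 0.707, -0.707, 0.0]
contact_force: [-0.5, 0.2, -0.7]
width: 0.0433
gripper_force: 25.7
```

Emit:
{"fn": "arm_command", "kwargs": {"commands": [{"x":0,"y":0,"z":-2,"rx":0,"ry":0,"rz":0,"hand":0.4},{"x":0,"y":0,"z":-2,"rx":0,"ry":0,"rz":0,"hand":0.4},{"x":0,"y":0,"z":0,"rx":0,"ry":0,"rz":0,"hand":0.4},{"x":0,"y":0,"z":0,"rx":0,"ry":0,"rz":0,"hand":0.4}]}}

```text
time: 13.6
eef_pos: [0.4408, 0.2244, 0.0193]
orientation: [-0.0, 0.707, -0.707, 0.0]
contact_force: [-1.8, -0.5, 4.2]
width: 0.0436
gripper_force: 26.0
```

```bash
python3 - <<'E'
from rig import robot, grab_frame
from h import *
s=robot.read_state(); print(s["time"],s["eef_pos"],s["contact_force"])
f=grab_frame("wrist");pickle.dump(f,open("w9.pkl","wb")); print(held(f))
print([(r,int(f["color"][r,328].mean())) for r in range(230,420,5)])
E
```

```text
13.6 [0.44084889 0.22444945 0.01930499] [-1.7573025  -0.47066349  4.17254321]
[([267, 250, 122, 115, 10698], [327.5, 310.6])]
[(230, 153), (235, 152), (240, 152), (245, 100), (250, 99), (255, 110), (260, 120), (265, 176), (270, 122), (275, 89), (280, 119), (285, 120), (290, 125), (295, 153), (300, 99), (305, 99), (310, 98), (315, 98), (320, 97), (325, 97), (330, 97), (335, 96), (340, 97), (345, 95), (350, 96), (355, 94), (360, 95), (365, 93), (370, 93), (375, 93), (380, 92), (385, 92), (390, 92), (395, 91), (400, 90), (405, 90), (410, 89), (415, 100)]
```

Emit:
{"fn": "arm_command", "kwargs": {"commands": [{"x":0,"y":0,"z":0,"rx":0,"ry":0,"rz":0,"hand":0.53},{"x":0,"y":0,"z":0,"rx":0,"ry":0,"rz":0,"hand":0.6},{"x":0,"y":0,"z":0,"rx":0,"ry":0,"rz":0,"hand":1},{"x":0,"y":0,"z":30,"rx":0,"ry":0,"rz":0,"hand":1},{"x":0,"y":0,"z":40,"rx":0,"ry":0,"rz":0,"hand":1}]}}

```text
time: 14.15
eef_pos: [0.4393, 0.2232, 0.0879]
orientation: [-0.003, -0.707, 0.707, 0.0]
contact_force: [0.3, 0.8, -0.7]
width: 0.0855
gripper_force: 0.0
```

Emit:
{"fn": "arm_command", "kwargs": {"commands": [{"x":0,"y":0,"z":40,"rx":0,"ry":0,"rz":0,"hand":1},{"x":0,"y":0,"z":40,"rx":0,"ry":0,"rz":0,"hand":1},{"x":0,"y":0,"z":0,"rx":0,"ry":0,"rz":0,"hand":1},{"x":0,"y":0,"z":0,"rx":0,"ry":0,"rz":0,"hand":1},{"x":0,"y":0,"z":0,"rx":0,"ry":0,"rz":0,"hand":1}]}}

```text
time: 14.65
eef_pos: [0.44, 0.2239, 0.1677]
orientation: [-0.001, -0.707, 0.707, 0.0]
contact_force: [0.2, -0.2, -0.3]
width: 0.0853
gripper_force: 0.0
```

```bash
python3 - <<'E'
from rig import robot, grab_frame
from h import *
G=([0,0,60],[180,70,255])
s=robot.read_state(); print(s["time"],s["eef_pos"],s["orientation"])
f=grab_frame("wrist");pickle.dump(f,open("w10.pkl","wb"))
a=blob(f,proj(f,[.4408,.2244,.029]),*G,r=70); print(a, ray(f,a[0],.029))
T=grab_frame("top"); 
for n,F in(("top",T),):
    b=blob(F,proj(F,[.4408,.2244,.029]),*G,r=18); print(n,b, b and ray(F,b[0],.029))
S=grab_frame("scene");b=blob(S,proj(S,[.4408,.2244,.029]),*G,r=18); print(b,b and ray(S,b[0],.029))
f4=pickle.load(open("w4.pkl","rb")); print("hole wrist",ray(f4,(328.5,139.5),.0595))
E
```

```text
14.65 [0.43995646 0.22393317 0.16769853] [-1.13571011e-03 -7.07042082e-01  7.07170499e-01  2.97644649e-04]
(array([324.7832942 , 207.62059712]), array([ 294,  177,   63,   62, 2981])) [0.44207193 0.20932369 0.029     ]
top (array([215.22916667, 294.30952381]), array([205, 284,  21,  21, 336])) [0.44231602 0.21095108 0.029     ]
(array([399.32022472, 220.24719101]), array([392, 214,  16,  14, 178])) [0.44195236 0.21009513 0.029     ]
hole wrist [0.55431674 0.06339884 0.0595    ]
```

The cap now stands level at (0.442, 0.2105), and all three cameras agree to about 1 mm. The hole target is (0.5545, 0.0648). I regrip at the true centre with a firmer hold.

Emit:
{"fn": "arm_command", "kwargs": {"commands": [{"x":2,"y":-13.5,"z":-35,"rx":0,"ry":0,"rz":0,"hand":1},{"x":0,"y":0,"z":-40,"rx":0,"ry":0,"rz":0,"hand":1},{"x":0,"y":0,"z":-40,"rx":0,"ry":0,"rz":0,"hand":1},{"x":0,"y":0,"z":-30,"rx":0,"ry":0,"rz":0,"hand":1},{"x":0,"y":0,"z":-12,"rx":0,"ry":0,"rz":0,"hand":1}]}}

```text
time: 15.3
eef_pos: [0.4404, 0.2089, 0.0082]
orientation: [-0.003, -0.707, 0.707, 0.0]
contact_force: [-0.6, -0.1, 0.6]
width: 0.0849
gripper_force: 0.0
```

Emit:
{"fn": "arm_command", "kwargs": {"commands": [{"x":0,"y":0,"z":0,"rx":0,"ry":0,"rz":0,"hand":1},{"x":0,"y":0,"z":0,"rx":0,"ry":0,"rz":0,"hand":1},{"x":0,"y":0,"z":0,"rx":0,"ry":0,"rz":0,"hand":1}]}}

```text
time: 15.6
eef_pos: [0.4433, 0.2114, 0.0129]
orientation: [-0.001, 0.707, -0.707, 0.0]
contact_force: [0.5, -0.7, 1.2]
width: 0.0852
gripper_force: 0.0
```

Emit:
{"fn": "arm_command", "kwargs": {"commands": [{"x":0,"y":0,"z":0,"rx":0,"ry":0,"rz":0,"hand":0.7},{"x":0,"y":0,"z":0,"rx":0,"ry":0,"rz":0,"hand":0.4},{"x":0,"y":0,"z":0,"rx":0,"ry":0,"rz":0,"hand":0.4},{"x":0,"y":0,"z":0,"rx":0,"ry":0,"rz":0,"hand":0.4},{"x":0,"y":0,"z":0,"rx":0,"ry":0,"rz":0,"hand":0.4}], "newtons": 45}}

```text
time: 16.1
eef_pos: [0.443, 0.2111, 0.0128]
orientation: [-0.001, 0.707, -0.707, 0.0]
contact_force: [-2.2, 0.5, 3.8]
width: 0.0431
gripper_force: 44.9
```

Emit:
{"fn": "arm_command", "kwargs": {"commands": [{"x":0,"y":0,"z":5,"rx":0,"ry":0,"rz":0,"hand":0.4},{"x":0,"y":0,"z":15,"rx":0,"ry":0,"rz":0,"hand":0.4},{"x":0,"y":0,"z":30,"rx":0,"ry":0,"rz":0,"hand":0.4},{"x":0,"y":0,"z":30,"rx":0,"ry":0,"rz":0,"hand":0.4},{"x":0,"y":0,"z":20,"rx":0,"ry":0,"rz":0,"hand":0.4}]}}

```text
time: 16.6
eef_pos: [0.4433, 0.2112, 0.1144]
orientation: [-0.001, 0.707, -0.707, 0.0]
contact_force: [0.9, -0.1, -0.1]
width: 0.043
gripper_force: 45.7
```

Emit:
{"fn": "arm_command", "kwargs": {"commands": [{"x":0,"y":0,"z":0,"rx":0,"ry":0,"rz":0,"hand":0.4},{"x":0,"y":0,"z":0,"rx":0,"ry":0,"rz":0,"hand":0.4},{"x":0,"y":0,"z":0,"rx":0,"ry":0,"rz":0,"hand":0.4}]}}

```text
time: 16.9
eef_pos: [0.442, 0.2104, 0.111]
orientation: [-0.001, -0.707, 0.707, 0.0]
contact_force: [0.0, -0.8, -0.0]
width: 0.0429
gripper_force: 45.7
```

```bash
python3 - <<'E'
from rig import robot, grab_frame
from h import *
s=robot.read_state(); e=s["eef_pos"]; print(s["time"],e,s["orientation"],s["contact_force"])
f=grab_frame("wrist");pickle.dump(f,open("w11.pkl","wb")); print(held(f))
print([(r,int(f["color"][r,328].mean())) for r in range(250,420,4)])
S=grab_frame("scene");T=grab_frame("top");pickle.dump((S,T),open("st11.pkl","wb"))
for F in (S,T):
    for z in (.012,.018): print(proj(F,e+[0,0,z]),blob(F,proj(F,e+[0,0,z]),[0,0,90],[180,70,255],18))
E
```

```text
16.9 [0.44198038 0.21041302 0.11104637] [-9.28740463e-04 -7.07013988e-01  7.07198912e-01  2.39724147e-04] [ 0.03584954 -0.84031564 -0.00269101]
[([268, 266, 120, 123, 11726], [327.6, 328.1])]
[(250, 95), (254, 94), (258, 94), (262, 93), (266, 71), (270, 79), (274, 83), (278, 185), (282, 175), (286, 175), (290, 172), (294, 112), (298, 108), (302, 106), (306, 105), (310, 105), (314, 105), (318, 103), (322, 105), (326, 104), (330, 102), (334, 102), (338, 103), (342, 100), (346, 101), (350, 99), (354, 99), (358, 99), (362, 99), (366, 98), (370, 98), (374, 98), (378, 97), (382, 97), (386, 96), (390, 100), (394, 99), (398, 100), (402, 100), (406, 99), (410, 99), (414, 99), (418, 99)]
[404.68470698 198.69938502] None
[405.04500669 197.21950425] None
[204.04875194 289.43350199] (array([210.99074074, 289.5       ]), array([207, 281,   9,  18, 108]))
[203.23371115 289.07817599] (array([210.99074074, 289.5       ]), array([207, 281,   9,  18, 108]))
```

The cap is held level and centred. I carry it to the hole at the corrected y.

Emit:
{"fn": "arm_command", "kwargs": {"commands": [{"x":15,"y":-20,"z":10,"rx":0,"ry":0,"rz":0,"hand":0.4},{"x":25,"y":-35,"z":0,"rx":0,"ry":0,"rz":0,"hand":0.4},{"x":30,"y":-40,"z":0,"rx":0,"ry":0,"rz":0,"hand":0.4},{"x":27,"y":-35,"z":0,"rx":0,"ry":0,"rz":0,"hand":0.4},{"x":15.5,"y":-15.5,"z":-10,"rx":0,"ry":0,"rz":0,"hand":0.4}]}}

```text
time: 17.55
eef_pos: [0.5573, 0.0626, 0.1123]
orientation: [0.0, -0.706, 0.708, -0.001]
contact_force: [-0.0, 0.8, -0.5]
width: 0.0429
gripper_force: 45.8
```

Emit:
{"fn": "arm_command", "kwargs": {"commands": [{"x":0,"y":0,"z":-15,"rx":0,"ry":0,"rz":0,"hand":0.4},{"x":0,"y":0,"z":-10,"rx":0,"ry":0,"rz":0,"hand":0.4},{"x":0,"y":0,"z":-5,"rx":0,"ry":0,"rz":0,"hand":0.4},{"x":0,"y":0,"z":0,"rx":0,"ry":0,"rz":0,"hand":0.4},{"x":0,"y":0,"z":0,"rx":0,"ry":0,"rz":0,"hand":0.4}]}}

```text
time: 18.05
eef_pos: [0.5553, 0.0659, 0.0825]
orientation: [-0.0, 0.708, -0.707, 0.0]
contact_force: [0.5, 0.5, 0.7]
width: 0.0427
gripper_force: 45.8
```

Emit:
{"fn": "arm_command", "kwargs": {"commands": [{"x":0,"y":0,"z":-2,"rx":0,"ry":0,"rz":0,"hand":0.4},{"x":0,"y":0,"z":0,"rx":0,"ry":0,"rz":0,"hand":0.4},{"x":0,"y":0,"z":0,"rx":0,"ry":0,"rz":0,"hand":0.4}]}}

```text
time: 18.35
eef_pos: [0.5552, 0.0655, 0.0803]
orientation: [-0.0, 0.707, -0.707, 0.0]
contact_force: [0.1, -0.6, 0.4]
width: 0.043
gripper_force: 45.8
```

Emit:
{"fn": "arm_command", "kwargs": {"commands": [{"x":-0.5,"y":-0.5,"z":-4,"rx":0,"ry":0,"rz":0,"hand":0.4},{"x":0,"y":0,"z":-4,"rx":0,"ry":0,"rz":0,"hand":0.4},{"x":0,"y":0,"z":0,"rx":0,"ry":0,"rz":0,"hand":0.4},{"x":0,"y":0,"z":0,"rx":0,"ry":0,"rz":0,"hand":0.4}]}}

```text
time: 18.75
eef_pos: [0.5545, 0.0647, 0.0717]
orientation: [-0.0, -0.707, 0.707, 0.0]
contact_force: [0.8, -0.3, -0.0]
width: 0.0426
gripper_force: 45.8
```

Emit:
{"fn": "arm_command", "kwargs": {"commands": [{"x":0,"y":0,"z":-2,"rx":0,"ry":0,"rz":0,"hand":0.4},{"x":0,"y":0,"z":0,"rx":0,"ry":0,"rz":0,"hand":0.4},{"x":0,"y":0,"z":0,"rx":0,"ry":0,"rz":0,"hand":0.4}]}}

```text
time: 19.05
eef_pos: [0.5547, 0.0649, 0.07]
orientation: [-0.0, 0.707, -0.707, 0.0]
contact_force: [-0.1, 0.6, -1.2]
width: 0.0429
gripper_force: 45.8
```

Emit:
{"fn": "arm_command", "kwargs": {"commands": [{"x":0,"y":0,"z":-1.5,"rx":0,"ry":0,"rz":0,"hand":0.4},{"x":0,"y":0,"z":0,"rx":0,"ry":0,"rz":0,"hand":0.4},{"x":0,"y":0,"z":0,"rx":0,"ry":0,"rz":0,"hand":0.4}]}}

```text
time: 19.35
eef_pos: [0.5546, 0.0648, 0.0684]
orientation: [0.0, 0.707, -0.707, -0.0]
contact_force: [-0.9, 0.2, -0.9]
width: 0.0429
gripper_force: 45.8
```

Emit:
{"fn": "arm_command", "kwargs": {"commands": [{"x":0,"y":0,"z":-1,"rx":0,"ry":0,"rz":0,"hand":0.4},{"x":0,"y":0,"z":0,"rx":0,"ry":0,"rz":0,"hand":0.4},{"x":0,"y":0,"z":0,"rx":0,"ry":0,"rz":0,"hand":0.4}]}}

```text
time: 19.65
eef_pos: [0.5547, 0.0649, 0.0675]
orientation: [0.0, 0.707, -0.707, -0.0]
contact_force: [-0.1, -0.0, -0.4]
width: 0.043
gripper_force: 45.8
```

Emit:
{"fn": "arm_command", "kwargs": {"commands": [{"x":0,"y":0,"z":-1,"rx":0,"ry":0,"rz":0,"hand":0.4},{"x":0,"y":0,"z":0,"rx":0,"ry":0,"rz":0,"hand":0.4},{"x":0,"y":0,"z":0,"rx":0,"ry":0,"rz":0,"hand":0.4}]}}

```text
time: 19.95
eef_pos: [0.5547, 0.0648, 0.0664]
orientation: [-0.0, -0.707, 0.707, 0.0]
contact_force: [0.1, 1.1, -0.1]
width: 0.0428
gripper_force: 45.8
```

No contact at this depth this time, so the centring is better. I continue down.

Emit:
{"fn": "arm_command", "kwargs": {"commands": [{"x":0,"y":0,"z":-1,"rx":0,"ry":0,"rz":0,"hand":0.4},{"x":0,"y":0,"z":0,"rx":0,"ry":0,"rz":0,"hand":0.4},{"x":0,"y":0,"z":0,"rx":0,"ry":0,"rz":0,"hand":0.4}]}}

```text
time: 20.25
eef_pos: [0.5546, 0.0648, 0.0655]
orientation: [-0.0, -0.707, 0.707, 0.0]
contact_force: [-0.4, -0.0, -0.5]
width: 0.043
gripper_force: 45.8
```

Emit:
{"fn": "arm_command", "kwargs": {"commands": [{"x":0,"y":0,"z":-1,"rx":0,"ry":0,"rz":0,"hand":0.4},{"x":0,"y":0,"z":0,"rx":0,"ry":0,"rz":0,"hand":0.4},{"x":0,"y":0,"z":0,"rx":0,"ry":0,"rz":0,"hand":0.4}]}}

```text
time: 20.55
eef_pos: [0.5546, 0.0648, 0.0644]
orientation: [-0.0, -0.707, 0.707, 0.0]
contact_force: [0.7, -0.4, -0.5]
width: 0.0431
gripper_force: 45.8
```

Emit:
{"fn": "arm_command", "kwargs": {"commands": [{"x":0,"y":0,"z":-1,"rx":0,"ry":0,"rz":0,"hand":0.4},{"x":0,"y":0,"z":0,"rx":0,"ry":0,"rz":0,"hand":0.4},{"x":0,"y":0,"z":0,"rx":0,"ry":0,"rz":0,"hand":0.4}]}}

```text
time: 20.85
eef_pos: [0.5546, 0.0649, 0.0636]
orientation: [0.0, 0.707, -0.707, -0.0]
contact_force: [-1.2, 0.0, 1.6]
width: 0.0429
gripper_force: 46.0
```

Emit:
{"fn": "arm_command", "kwargs": {"commands": [{"x":0,"y":0,"z":-1,"rx":0,"ry":0,"rz":0,"hand":0.4},{"x":0,"y":0,"z":0,"rx":0,"ry":0,"rz":0,"hand":0.4},{"x":0,"y":0,"z":0,"rx":0,"ry":0,"rz":0,"hand":0.4}]}}

```text
time: 21.15
eef_pos: [0.5549, 0.0649, 0.063]
orientation: [-0.0, 0.707, -0.707, 0.0]
contact_force: [-2.1, -0.1, 5.3]
width: 0.0427
gripper_force: 46.2
```

Clean contact with no sideways push. I ease off and let go.

Emit:
{"fn": "arm_command", "kwargs": {"commands": [{"x":0,"y":0,"z":0.7,"rx":0,"ry":0,"rz":0,"hand":0.4},{"x":0,"y":0,"z":0,"rx":0,"ry":0,"rz":0,"hand":0.4},{"x":0,"y":0,"z":0,"rx":0,"ry":0,"rz":0,"hand":0.4}]}}

```text
time: 21.45
eef_pos: [0.5547, 0.0649, 0.0633]
orientation: [0.0, -0.707, 0.707, 0.0]
contact_force: [-2.9, 0.4, 4.5]
width: 0.0424
gripper_force: 46.1
```

Emit:
{"fn": "arm_command", "kwargs": {"commands": [{"x":0,"y":0,"z":0,"rx":0,"ry":0,"rz":0,"hand":0.53},{"x":0,"y":0,"z":0,"rx":0,"ry":0,"rz":0,"hand":0.56},{"x":0,"y":0,"z":0,"rx":0,"ry":0,"rz":0,"hand":0.6},{"x":0,"y":0,"z":0,"rx":0,"ry":0,"rz":0,"hand":0.8},{"x":0,"y":0,"z":0,"rx":0,"ry":0,"rz":0,"hand":1}]}}

```text
time: 21.95
eef_pos: [0.5547, 0.0648, 0.0631]
orientation: [0.0, -0.707, 0.707, -0.0]
contact_force: [0.2, 0.5, 0.3]
width: 0.0781
gripper_force: 0.0
```

Emit:
{"fn": "arm_command", "kwargs": {"commands": [{"x":0,"y":0,"z":10,"rx":0,"ry":0,"rz":0,"hand":1},{"x":0,"y":0,"z":30,"rx":0,"ry":0,"rz":0,"hand":1},{"x":0,"y":20,"z":30,"rx":0,"ry":0,"rz":0,"hand":1},{"x":0,"y":20,"z":30,"rx":0,"ry":0,"rz":0,"hand":1},{"x":0,"y":20,"z":10,"rx":0,"ry":0,"rz":0,"hand":1}]}}

```text
time: 22.45
eef_pos: [0.5564, 0.1257, 0.178]
orientation: [0.003, -0.707, 0.707, -0.002]
contact_force: [1.0, 0.0, 0.8]
width: 0.0852
gripper_force: 0.0
```

Emit:
{"fn": "arm_command", "kwargs": {"commands": [{"x":0,"y":0,"z":0,"rx":0,"ry":0,"rz":0,"hand":1},{"x":0,"y":0,"z":0,"rx":0,"ry":0,"rz":0,"hand":1},{"x":0,"y":0,"z":0,"rx":0,"ry":0,"rz":0,"hand":1}]}}

```text
time: 22.75
eef_pos: [0.5542, 0.1241, 0.1726]
orientation: [-0.001, -0.707, 0.707, 0.0]
contact_force: [-0.5, -0.4, -0.2]
width: 0.0852
gripper_force: 0.0
```

```bash
python3 - <<'E'
from rig import robot, grab_frame
from h import *
G=([0,0,60],[180,70,255]);X=[.5547,.0648,.08]
s=robot.read_state(); print(s["time"],s["eef_pos"])
W=grab_frame("wrist");pickle.dump(W,open("w12.pkl","wb"));S=grab_frame("scene");T=grab_frame("top")
r={}
for n,F,k in(("w",W,70),("s",S,16),("t",T,16)):
    r[n]=b=blob(F,proj(F,X),*G,r=k); print(n,proj(F,X),b,b and ray(F,b[0],.08))
    b=blob(F,proj(F,[.5535,-.0027,.0677]),*G,r=k); print("  blank1",b,b and ray(F,b[0],.0677))
if r["s"] and r["t"]: print("tri",tri(T,r["t"][0],S,r["s"][0]))
for z in(.076,.080,.084): print(np.ptp([proj(W,[X[0],X[1]+d,z]) for d in(-.023,.023)],0),np.ptp([proj(W,[X[0]+d,X[1],z]) for d in(-.023,.023)],0))
p=proj(W,X).astype(int); print([(q,int(W["color"][q,p[0]].mean())) for q in range(p[1]-50,p[1]+60,3)])
E
```

```text
22.75 [0.55417868 0.12413403 0.17258721]
w [327.0783094  148.11656154] (array([327.56512736, 146.07061503]), array([ 289,  107,   78,   79, 4829])) [0.55441816 0.06365244 0.08      ]
  blank1 (array([328.86746988,  29.03926818]), array([ 289,    0,   81,   67, 4482])) [0.55357736 0.00069466 0.0677    ]
s [352.27589407 250.90919221] (array([352.14732143, 250.80357143]), array([344, 243,  18,  16, 224])) [0.55437028 0.06452857 0.08      ]
  blank1 (array([324.4254386 , 255.53508772]), array([316, 248,  18,  16, 228])) [ 0.55361112 -0.00335322  0.0677    ]
t [272.97802111 227.7416535 ] (array([272.66765579, 228.22255193]), array([263, 218,  21,  21, 337])) [0.55377098 0.06558575 0.08      ]
  blank1 (array([304.71608833, 224.85173502]), array([295, 215,  20,  20, 317])) [ 0.55353691 -0.00202121  0.0677    ]
tri [0.55393219 0.0651331  0.07925104]
[ 0.13203611 80.6026286 ] [78.56554646  0.12489759]
[ 0.13373449 81.93095569] [79.88409363  0.1271461 ]
[ 0.13547291 83.30382182] [81.24765398  0.12947667]
[(98, 211), (101, 211), (104, 204), (107, 192), (110, 203), (113, 204), (116, 202), (119, 202), (122, 202), (125, 201), (128, 201), (131, 200), (134, 200), (137, 200), (140, 187), (143, 186), (146, 185), (149, 185), (152, 184), (155, 183), (158, 183), (161, 182), (164, 182), (167, 182), (170, 180), (173, 180), (176, 180), (179, 178), (182, 179), (185, 169), (188, 196), (191, 196), (194, 197), (197, 196), (200, 197), (203, 185), (206, 128)]
```

The cap sits level (78×79 px, as computed for a level flange), with its top at z 0.079 and its flange about 11.6 mm above the board, within 1 mm of the centre. Next comes the pusher.

Emit:
{"fn": "arm_command", "kwargs": {"commands": [{"x":-7,"y":-25,"z":15,"rx":0,"ry":0,"rz":0,"hand":1},{"x":-7,"y":-40,"z":15,"rx":0,"ry":0,"rz":0,"hand":1},{"x":-7,"y":-40,"z":15,"rx":0,"ry":0,"rz":0,"hand":1},{"x":-7,"y":-40,"z":15,"rx":0,"ry":0,"rz":0,"hand":1},{"x":-7,"y":-40,"z":17,"rx":0,"ry":0,"rz":0,"hand":1}]}}

```text
time: 23.4
eef_pos: [0.5187, -0.062, 0.2504]
orientation: [-0.0, -0.707, 0.707, 0.0]
contact_force: [0.2, -0.9, 0.3]
width: 0.0854
gripper_force: 0.0
```

Emit:
{"fn": "arm_command", "kwargs": {"commands": [{"x":-8,"y":-40,"z":0,"rx":0,"ry":0,"rz":0,"hand":1},{"x":-8,"y":-40,"z":0,"rx":0,"ry":0,"rz":0,"hand":1},{"x":-8,"y":-40,"z":0,"rx":0,"ry":0,"rz":0,"hand":1},{"x":-8,"y":-40,"z":0,"rx":0,"ry":0,"rz":0,"hand":1},{"x":-6,"y":-24,"z":0,"rx":0,"ry":0,"rz":0,"hand":1}]}}

```text
time: 23.9
eef_pos: [0.4804, -0.2469, 0.2498]
orientation: [-0.0, -0.706, 0.708, 0.0]
contact_force: [0.2, 0.0, 0.8]
width: 0.0854
gripper_force: 0.0
```

Emit:
{"fn": "arm_command", "kwargs": {"commands": [{"x":0,"y":0,"z":0,"rx":0,"ry":0,"rz":0,"hand":1},{"x":0,"y":0,"z":0,"rx":0,"ry":0,"rz":0,"hand":1},{"x":0,"y":0,"z":0,"rx":0,"ry":0,"rz":0,"hand":1}]}}

```text
time: 24.2
eef_pos: [0.4817, -0.2437, 0.25]
orientation: [-0.0, 0.707, -0.707, -0.0]
contact_force: [-0.1, -0.2, 0.1]
width: 0.0854
gripper_force: 0.0
```

```bash
python3 - <<'E'
from rig import robot, grab_frame
from h import *
s=robot.read_state(); print(s["time"],s["eef_pos"],s["orientation"],s["joint_positions"].round(2))
f=grab_frame("wrist");pickle.dump(f,open("w13.pkl","wb"))
X=[.481,-.245,.064]; p=proj(f,X); q=proj(f,[.481,-.245,.118]); print(p,q)
h=cv2.cvtColor(f["color"],cv2.COLOR_BGR2HSV)
for y in range(int(min(p[1],q[1]))-60,int(max(p[1],q[1]))+70,10): print(y,[tuple(int(v) for v in h[y,x]) for x in range(int(p[0])-70,int(p[0])+71,14)])
E
```

```text
24.2 [ 0.48169547 -0.24369684  0.25001098] [-3.24717046e-06  7.07190965e-01 -7.07022563e-01 -1.85581919e-04] [-0.18  0.23  0.12 -0.   -1.46  0.18]
[328.74721511 211.00235855] [329.06350203 227.61539715]
151 [(13, 183, 205), (13, 182, 203), (14, 183, 210), (13, 182, 198), (13, 181, 211), (13, 182, 212), (13, 182, 198), (14, 164, 176), (13, 173, 204), (14, 179, 231), (14, 179, 233)]
161 [(13, 181, 207), (13, 182, 209), (18, 136, 235), (20, 123, 247), (23, 110, 252), (23, 109, 252), (22, 113, 252), (21, 118, 250), (20, 122, 248), (14, 178, 232), (14, 178, 233)]
171 [(13, 181, 203), (13, 182, 210), (21, 117, 250), (23, 109, 252), (22, 113, 252), (22, 112, 252), (22, 113, 252), (20, 120, 249), (20, 120, 249), (14, 177, 233), (14, 178, 232)]
181 [(13, 181, 203), (13, 182, 210), (21, 119, 249), (23, 109, 253), (21, 117, 251), (24, 100, 254), (22, 114, 251), (20, 124, 247), (20, 120, 249), (14, 179, 231), (14, 180, 228)]
191 [(13, 183, 201), (13, 179, 208), (21, 120, 249), (23, 110, 252), (8, 64, 128), (10, 68, 128), (8, 64, 136), (21, 118, 250), (23, 104, 254), (14, 178, 228), (14, 182, 227
[... 1105 characters left out ...]
2, 180, 126), (12, 182, 129), (12, 183, 139), (12, 182, 139), (12, 181, 131), (12, 182, 137), (12, 182, 137), (12, 182, 144), (13, 183, 220), (13, 184, 218)]
271 [(12, 181, 124), (12, 183, 124), (12, 181, 128), (12, 181, 138), (12, 181, 138), (12, 182, 129), (13, 182, 210), (13, 182, 210), (13, 182, 216), (13, 183, 220), (13, 182, 219)]
281 [(12, 181, 124), (12, 180, 123), (12, 184, 125), (12, 181, 138), (12, 181, 137), (13, 183, 127), (13, 183, 210), (13, 182, 212), (13, 183, 217), (13, 184, 215), (12, 187, 142)]
291 [(12, 182, 125), (12, 185, 124), (12, 184, 125), (12, 184, 136), (12, 183, 135), (12, 183, 128), (13, 183, 206), (13, 181, 213), (13, 182, 212), (13, 182, 206), (12, 184, 133)]
```

```bash
cat > pf.py <<'E'
from h import *
def find(f,X=(.481,-.245,.064),r=75):
    p=proj(f,X); x0,y0=int(p[0])-r,int(p[1])-r; o=np.array([x0,y0])
    h=cv2.cvtColor(f["color"][y0:y0+2*r,x0:x0+2*r],cv2.COLOR_BGR2HSV)
    big=lambda m:(lambda n,l,s,c:(max(range(1,n),key=lambda i:s[i,4]),l,s,c))(*cv2.connectedComponentsWithStats(m))
    i,l,s,c=big(cv2.inRange(h,np.array([15,80,170]),np.array([30,160,255])))
    st=cv2.convexHull(np.argwhere(l==i)[:,::-1].astype(np.int32)); rect=cv2.minAreaRect(st)
    inside=cv2.fillConvexPoly(np.zeros(h.shape[:2],np.uint8),st,255)
    out={"stand":(np.array(rect[0])+o,rect[1],rect[2])}
    dark=cv2.inRange(h,np.array([0,0,0]),np.array([180,255,160]))&inside
    for n,lo,hi in(("collar",[0,0,90],[180,90,170]),("grip",[0,140,60],[14,200,155])):
        m=cv2.inRange(h,np.array(lo),np.array(hi))&inside
        i,l,s,c=big(m); b=s[i]; out[n]=((b[:2]+o).tolist(),b[2:].tolist(),c[i]+o)
    return out
E
python3 - <<'E'
from pf import *
f=pickle.load(open("w13.pkl","rb")); r=find(f)
for k,v in r.items(): print(k,v)
print("stand ctr",ray(f,r["stand"][0],.06))
(x,y),(w,h),_=r["collar"]; print("collar cx",ray(f,(x+w/2-.5,y+w/2-.5),.068),"collar w px->mm",(ray(f,(x,y+h/2),.068)-ray(f,(x+w,y+h/2),.068))[0])
(x,y),(w,h),_=r["grip"]; print("grip top",ray(f,(x+w/2-.5,y+h-w/2-.5),.118),"w",(ray(f,(x,y+h),.118)-ray(f,(x+w,y+h),.118))[0])
E
```

```text
stand (array([330.09944916, 203.88950348]), (92.50354766845703, 96.708251953125), 86.98721313476562)
collar ([303, 184], [51, 44, 856], array([328.07359813, 200.89369159]))
grip ([311, 195], [35, 46, 1261], array([328.18636003, 218.26407613]))
stand ctr [ 0.4798355  -0.25027906  0.06      ]Traceback (most recent call last):
  File "<stdin>", line 5, in <module>
ValueError: too many values to unpack (expected 2)
```

```bash
python3 - <<'E'
from pf import *
f=pickle.load(open("w13.pkl","rb"))
print("collar",ray(f,(328,208.3),.068),(ray(f,(303,208),.068)-ray(f,(354,208),.068))[0])
print("grip top",ray(f,(328,223.7),.118),(ray(f,(311,224),.118)-ray(f,(346,224),.118))[0])
E
```

```text
collar [ 0.48163925 -0.24819596  0.068     ] 0.042423526113757104
grip top [ 0.48175808 -0.24788374  0.118     ] 0.024907495953505332
```

The collar and grip top agree on (0.4817, -0.247) and the pusher hangs upright. I descend and grip just above the collar.

Emit:
{"fn": "arm_command", "kwargs": {"commands": [{"x":0,"y":-3.3,"z":-30,"rx":0,"ry":0,"rz":0,"hand":1},{"x":0,"y":0,"z":-45,"rx":0,"ry":0,"rz":0,"hand":1},{"x":0,"y":0,"z":-45,"rx":0,"ry":0,"rz":0,"hand":1},{"x":0,"y":0,"z":-38,"rx":0,"ry":0,"rz":0,"hand":1},{"x":0,"y":0,"z":-18,"rx":0,"ry":0,"rz":0,"hand":1}]}}

```text
time: 24.75
eef_pos: [0.4797, -0.2457, 0.0705]
orientation: [0.001, 0.707, -0.707, -0.003]
contact_force: [0.5, -0.7, -0.2]
width: 0.0852
gripper_force: 0.0
```

Emit:
{"fn": "arm_command", "kwargs": {"commands": [{"x":0,"y":0,"z":-2,"rx":0,"ry":0,"rz":0,"hand":0.8},{"x":0,"y":0,"z":0,"rx":0,"ry":0,"rz":0,"hand":0.6},{"x":0,"y":0,"z":0,"rx":0,"ry":0,"rz":0,"hand":0.4},{"x":0,"y":0,"z":0,"rx":0,"ry":0,"rz":0,"hand":0.2},{"x":0,"y":0,"z":0,"rx":0,"ry":0,"rz":0,"hand":0.15}], "newtons": 70}}

```text
time: 25.25
eef_pos: [0.4827, -0.2477, 0.0739]
orientation: [-0.001, 0.707, -0.707, 0.001]
contact_force: [-0.5, 0.9, 5.8]
width: 0.0246
gripper_force: 68.6
```

Emit:
{"fn": "arm_command", "kwargs": {"commands": [{"x":0,"y":0,"z":0,"rx":0,"ry":0,"rz":0,"hand":0.1},{"x":0,"y":0,"z":0,"rx":0,"ry":0,"rz":0,"hand":0.1},{"x":0,"y":0,"z":0,"rx":0,"ry":0,"rz":0,"hand":0.1}]}}

```text
time: 25.55
eef_pos: [0.4827, -0.2477, 0.0739]
orientation: [-0.001, 0.707, -0.707, 0.001]
contact_force: [-0.2, 1.4, 6.2]
width: 0.0245
gripper_force: 68.7
```

Emit:
{"fn": "arm_command", "kwargs": {"commands": [{"x":0,"y":0,"z":10,"rx":0,"ry":0,"rz":0,"hand":0.1},{"x":0,"y":0,"z":20,"rx":0,"ry":0,"rz":0,"hand":0.1},{"x":0,"y":0,"z":30,"rx":0,"ry":0,"rz":0,"hand":0.1},{"x":0,"y":0,"z":30,"rx":0,"ry":0,"rz":0,"hand":0.1},{"x":0,"y":0,"z":15,"rx":0,"ry":0,"rz":0,"hand":0.1}]}}

```text
time: 26.05
eef_pos: [0.4825, -0.2479, 0.1806]
orientation: [-0.001, 0.707, -0.707, 0.002]
contact_force: [-0.6, -0.4, -2.0]
width: 0.0247
gripper_force: 69.1
```

Emit:
{"fn": "arm_command", "kwargs": {"commands": [{"x":0,"y":0,"z":0,"rx":0,"ry":0,"rz":0,"hand":0.1},{"x":0,"y":0,"z":0,"rx":0,"ry":0,"rz":0,"hand":0.1},{"x":0,"y":0,"z":0,"rx":0,"ry":0,"rz":0,"hand":0.1}]}}

```text
time: 26.35
eef_pos: [0.4808, -0.247, 0.1756]
orientation: [-0.001, -0.707, 0.707, 0.001]
contact_force: [-0.1, 0.5, -2.9]
width: 0.0242
gripper_force: 69.0
```

```bash
python3 - <<'E'
from rig import robot, grab_frame
from h import *
s=robot.read_state(); e=s["eef_pos"]; print(s["time"],e,s["orientation"],s["contact_force"],s["width"])
S=grab_frame("scene");W=grab_frame("wrist");pickle.dump((S,W),open("p14.pkl","wb"))
# rod/foot: look for dark pixels below the collar in the scene view
for n,F in(("s",S),("w",W)):
    h=cv2.cvtColor(F["color"],cv2.COLOR_BGR2HSV)
    print(n,"collar under",proj(F,e-[0,0,.014]),"foot 28/48",proj(F,e-[0,0,.042]),proj(F,e-[0,0,.062]))
    for d in (.010,.014,.020,.026,.032,.038,.044,.050,.056,.062,.068):
        x,y=proj(F,e-[0,0,d]).astype(int)
        if 0<=y<480 and 20<x<620: print(d,(x,y),[tuple(int(v) for v in h[y,x+k]) for k in((-12,-6,-3,0,3,6,12) if n=="s" else (-40,-20,-8,0,8,20,40))])
E
```

```text
26.35 [ 0.48075674 -0.24702061  0.17561253] [-5.32370984e-04 -7.07007276e-01  7.07204637e-01  1.42453411e-03] [-0.09004442  0.50874374 -2.89720004] 0.024178079347088
s collar under [217.51391191 217.54912206] foot 28/48 [219.94625476 224.33775893] [221.61805151 229.00372164]
0.01 (np.int64(217), np.int64(216)) [(11, 187, 30), (8, 117, 24), (8, 153, 25), (8, 142, 27), (16, 82, 53), (4, 93, 41), (21, 208, 131)]
0.014 (np.int64(217), np.int64(217)) [(11, 185, 76), (22, 122, 23), (8, 104, 27), (4, 68, 30), (11, 63, 57), (13, 92, 39), (15, 193, 115)]
0.02 (np.int64(218), np.int64(219)) [(12, 181, 141), (8, 93, 33), (7, 144, 23), (11, 85, 33), (10, 70, 44), (5, 81, 38), (12, 183, 128)]
0.026 (np.int64(218), np.int64(220)) [(11, 186, 136), (12, 123, 27), (6, 77, 33), (8, 74, 38), (3, 77, 40), (12, 95, 35), (12, 178, 129)]
0.032 (np.int64(219), np.int64(221)) [(12, 176, 132), (0, 68, 34), (10, 75, 41), (5, 65, 43), (11, 92, 39), (12, 146, 63), (12, 174, 129)]
0.038 (np.int64(219), np.int64(223)) [(12, 183, 134), (10, 134, 57), (11, 80, 35), (11, 88, 32), (15, 77, 40), (11, 178, 143), (12, 18
[... 1687 characters left out ...]
44 (np.int64(328), np.int64(275)) [(11, 111, 85), (8, 48, 127), (6, 49, 126), (7, 53, 126), (8, 52, 128), (5, 58, 128), (14, 135, 168)]
0.05 (np.int64(328), np.int64(271)) [(16, 138, 221), (6, 49, 130), (8, 55, 129), (9, 57, 130), (8, 53, 129), (8, 62, 131), (16, 141, 223)]
0.056 (np.int64(328), np.int64(267)) [(16, 141, 222), (8, 53, 131), (10, 60, 132), (7, 56, 133), (8, 60, 132), (7, 58, 136), (16, 141, 223)]
0.062 (np.int64(328), np.int64(263)) [(16, 140, 223), (9, 104, 88), (9, 83, 107), (6, 55, 140), (8, 100, 99), (9, 114, 98), (15, 139, 224)]
0.068 (np.int64(328), np.int64(259)) [(16, 140, 224), (16, 137, 229), (9, 112, 93), (9, 112, 96), (10, 116, 97), (16, 139, 216), (16, 141, 222)]
```

The foot shows about 48 mm below the collar and the hold is upright. I carry the pusher over the cap.

Emit:
{"fn": "arm_command", "kwargs": {"commands": [{"x":5,"y":20,"z":10,"rx":0,"ry":0,"rz":0,"hand":0.1},{"x":8,"y":35,"z":5,"rx":0,"ry":0,"rz":0,"hand":0.1},{"x":8,"y":35,"z":0,"rx":0,"ry":0,"rz":0,"hand":0.1},{"x":8,"y":35,"z":0,"rx":0,"ry":0,"rz":0,"hand":0.1},{"x":8,"y":35,"z":0,"rx":0,"ry":0,"rz":0,"hand":0.1}]}}

```text
time: 26.95
eef_pos: [0.5184, -0.0861, 0.1915]
orientation: [-0.0, -0.707, 0.707, 0.0]
contact_force: [1.3, -0.1, -2.4]
width: 0.0247
gripper_force: 69.0
```

Emit:
{"fn": "arm_command", "kwargs": {"commands": [{"x":8,"y":35,"z":0,"rx":0,"ry":0,"rz":0,"hand":0.1},{"x":8,"y":35,"z":0,"rx":0,"ry":0,"rz":0,"hand":0.1},{"x":8,"y":35,"z":0,"rx":0,"ry":0,"rz":0,"hand":0.1},{"x":8,"y":30,"z":0,"rx":0,"ry":0,"rz":0,"hand":0.1},{"x":4.7,"y":16.8,"z":0,"rx":0,"ry":0,"rz":0,"hand":0.1}]}}

```text
time: 27.45
eef_pos: [0.5553, 0.0665, 0.1911]
orientation: [0.001, 0.708, -0.706, -0.0]
contact_force: [-0.5, 0.1, -2.1]
width: 0.0247
gripper_force: 69.0
```

Emit:
{"fn": "arm_command", "kwargs": {"commands": [{"x":0,"y":0,"z":0,"rx":0,"ry":0,"rz":0,"hand":0.1},{"x":0,"y":0,"z":0,"rx":0,"ry":0,"rz":0,"hand":0.1},{"x":0,"y":0,"z":0,"rx":0,"ry":0,"rz":0,"hand":0.1},{"x":0,"y":0,"z":0,"rx":0,"ry":0,"rz":0,"hand":0.1}]}}

```text
time: 27.85
eef_pos: [0.5552, 0.0633, 0.1922]
orientation: [-0.0, -0.707, 0.708, -0.0]
contact_force: [1.0, -0.8, -2.0]
width: 0.0246
gripper_force: 69.1
```

Emit:
{"fn": "arm_command", "kwargs": {"commands": [{"x":0,"y":0,"z":-15,"rx":0,"ry":0,"rz":0,"hand":0.1},{"x":0,"y":0,"z":-15,"rx":0,"ry":0,"rz":0,"hand":0.1},{"x":0,"y":0,"z":0,"rx":0,"ry":0,"rz":0,"hand":0.1},{"x":0,"y":0,"z":0,"rx":0,"ry":0,"rz":0,"hand":0.1}]}}

```text
time: 28.25
eef_pos: [0.5554, 0.0637, 0.1626]
orientation: [-0.0, -0.707, 0.707, -0.0]
contact_force: [0.3, -0.2, -2.2]
width: 0.0245
gripper_force: 69.1
```

Emit:
{"fn": "arm_command", "kwargs": {"commands": [{"x":-0.8,"y":1,"z":-5,"rx":0,"ry":0,"rz":0,"hand":0.1},{"x":0,"y":0,"z":-5,"rx":0,"ry":0,"rz":0,"hand":0.1},{"x":0,"y":0,"z":0,"rx":0,"ry":0,"rz":0,"hand":0.1},{"x":0,"y":0,"z":0,"rx":0,"ry":0,"rz":0,"hand":0.1}]}}

```text
time: 28.65
eef_pos: [0.5546, 0.0653, 0.1522]
orientation: [0.0, 0.707, -0.707, 0.0]
contact_force: [-0.4, -0.4, -1.9]
width: 0.0246
gripper_force: 69.1
```

Emit:
{"fn": "arm_command", "kwargs": {"commands": [{"x":0,"y":0,"z":-2,"rx":0,"ry":0,"rz":0,"hand":0.1},{"x":0,"y":0,"z":-2,"rx":0,"ry":0,"rz":0,"hand":0.1},{"x":0,"y":0,"z":0,"rx":0,"ry":0,"rz":0,"hand":0.1}]}}

```text
time: 28.95
eef_pos: [0.5544, 0.0653, 0.1478]
orientation: [-0.0, -0.707, 0.707, 0.0]
contact_force: [-0.2, -0.4, -2.0]
width: 0.0241
gripper_force: 69.1
```

Emit:
{"fn": "arm_command", "kwargs": {"commands": [{"x":0,"y":0,"z":-2,"rx":0,"ry":0,"rz":0,"hand":0.1},{"x":0,"y":0,"z":-1,"rx":0,"ry":0,"rz":0,"hand":0.1},{"x":0,"y":0,"z":0,"rx":0,"ry":0,"rz":0,"hand":0.1}]}}

```text
time: 29.25
eef_pos: [0.5545, 0.0653, 0.145]
orientation: [-0.0, -0.707, 0.707, 0.0]
contact_force: [-0.5, 0.1, -1.7]
width: 0.0244
gripper_force: 69.1
```

Emit:
{"fn": "arm_command", "kwargs": {"commands": [{"x":0,"y":0,"z":-1,"rx":0,"ry":0,"rz":0,"hand":0.1},{"x":0,"y":0,"z":-1,"rx":0,"ry":0,"rz":0,"hand":0.1},{"x":0,"y":0,"z":0,"rx":0,"ry":0,"rz":0,"hand":0.1}]}}

```text
time: 29.55
eef_pos: [0.5544, 0.0653, 0.143]
orientation: [-0.0, -0.707, 0.707, 0.0]
contact_force: [0.3, -0.8, -2.1]
width: 0.0245
gripper_force: 69.1
```

Emit:
{"fn": "arm_command", "kwargs": {"commands": [{"x":0,"y":0,"z":-1,"rx":0,"ry":0,"rz":0,"hand":0.1},{"x":0,"y":0,"z":-1,"rx":0,"ry":0,"rz":0,"hand":0.1}]}}

```text
time: 29.75
eef_pos: [0.5546, 0.0654, 0.1412]
orientation: [0.0, -0.707, 0.707, -0.0]
contact_force: [-0.3, -1.0, -2.6]
width: 0.0243
gripper_force: 69.1
```

Emit:
{"fn": "arm_command", "kwargs": {"commands": [{"x":0,"y":0,"z":-1,"rx":0,"ry":0,"rz":0,"hand":0.1},{"x":0,"y":0,"z":-0.5,"rx":0,"ry":0,"rz":0,"hand":0.1},{"x":0,"y":0,"z":0,"rx":0,"ry":0,"rz":0,"hand":0.1}]}}

```text
time: 30.05
eef_pos: [0.5545, 0.0653, 0.1396]
orientation: [0.0, 0.707, -0.707, -0.0]
contact_force: [-0.3, 0.3, -2.2]
width: 0.0247
gripper_force: 69.1
```

Emit:
{"fn": "arm_command", "kwargs": {"commands": [{"x":0,"y":0,"z":-1,"rx":0,"ry":0,"rz":0,"hand":0.1},{"x":0,"y":0,"z":-0.5,"rx":0,"ry":0,"rz":0,"hand":0.1},{"x":0,"y":0,"z":0,"rx":0,"ry":0,"rz":0,"hand":0.1}]}}

```text
time: 30.35
eef_pos: [0.5545, 0.0653, 0.1381]
orientation: [-0.0, -0.707, 0.707, 0.0]
contact_force: [-0.3, -0.2, -1.9]
width: 0.0245
gripper_force: 69.1
```

Emit:
{"fn": "arm_command", "kwargs": {"commands": [{"x":0,"y":0,"z":-1,"rx":0,"ry":0,"rz":0,"hand":0.1},{"x":0,"y":0,"z":-0.5,"rx":0,"ry":0,"rz":0,"hand":0.1},{"x":0,"y":0,"z":0,"rx":0,"ry":0,"rz":0,"hand":0.1}]}}

```text
time: 30.65
eef_pos: [0.5545, 0.0653, 0.1366]
orientation: [-0.0, -0.707, 0.707, 0.0]
contact_force: [0.6, -0.4, -2.6]
width: 0.0244
gripper_force: 69.1
```

Emit:
{"fn": "arm_command", "kwargs": {"commands": [{"x":0,"y":0,"z":-1,"rx":0,"ry":0,"rz":0,"hand":0.1},{"x":0,"y":0,"z":-1,"rx":0,"ry":0,"rz":0,"hand":0.1},{"x":0,"y":0,"z":0,"rx":0,"ry":0,"rz":0,"hand":0.1}]}}

```text
time: 30.95
eef_pos: [0.5551, 0.0654, 0.1355]
orientation: [-0.001, 0.707, -0.707, 0.001]
contact_force: [-0.6, -0.9, 2.7]
width: 0.0247
gripper_force: 69.8
```

Emit:
{"fn": "arm_command", "kwargs": {"commands": [{"x":0,"y":0,"z":-1,"rx":0,"ry":0,"rz":0,"hand":0.1},{"x":0,"y":0,"z":-0.5,"rx":0,"ry":0,"rz":0,"hand":0.1},{"x":0,"y":0,"z":0,"rx":0,"ry":0,"rz":0,"hand":0.1}]}}

```text
time: 31.25
eef_pos: [0.5555, 0.0654, 0.1347]
orientation: [-0.001, 0.707, -0.707, 0.001]
contact_force: [-1.3, 1.3, 7.2]
width: 0.0246
gripper_force: 70.2
```

Contact with the cap came at TCP z ≈ 0.136. I press gently towards the snap.

Emit:
{"fn": "arm_command", "kwargs": {"commands": [{"x":0,"y":0,"z":-1,"rx":0,"ry":0,"rz":0,"hand":0.1},{"x":0,"y":0,"z":0,"rx":0,"ry":0,"rz":0,"hand":0.1},{"x":0,"y":0,"z":0,"rx":0,"ry":0,"rz":0,"hand":0.1}]}}

```text
time: 31.55
eef_pos: [0.5552, 0.0654, 0.133]
orientation: [-0.001, 0.707, -0.707, 0.001]
contact_force: [-1.0, 0.7, 4.9]
width: 0.0247
gripper_force: 69.9
```

Emit:
{"fn": "arm_command", "kwargs": {"commands": [{"x":0,"y":0,"z":-1,"rx":0,"ry":0,"rz":0,"hand":0.1},{"x":0,"y":0,"z":0,"rx":0,"ry":0,"rz":0,"hand":0.1},{"x":0,"y":0,"z":0,"rx":0,"ry":0,"rz":0,"hand":0.1}]}}

```text
time: 31.85
eef_pos: [0.5546, 0.0655, 0.1307]
orientation: [-0.0, -0.707, 0.707, 0.0]
contact_force: [1.6, 0.8, 0.2]
width: 0.0246
gripper_force: 69.4
```

The force is falling, so the cap is snapping past the catches. I follow it down.

Emit:
{"fn": "arm_command", "kwargs": {"commands": [{"x":0,"y":0,"z":-1,"rx":0,"ry":0,"rz":0,"hand":0.1},{"x":0,"y":0,"z":-1,"rx":0,"ry":0,"rz":0,"hand":0.1},{"x":0,"y":0,"z":0,"rx":0,"ry":0,"rz":0,"hand":0.1}]}}

```text
time: 32.15
eef_pos: [0.5543, 0.0653, 0.1287]
orientation: [-0.0, -0.707, 0.707, 0.0]
contact_force: [0.7, 0.7, -0.4]
width: 0.0244
gripper_force: 69.4
```

Emit:
{"fn": "arm_command", "kwargs": {"commands": [{"x":0,"y":0,"z":-1,"rx":0,"ry":0,"rz":0,"hand":0.1},{"x":0,"y":0,"z":-1,"rx":0,"ry":0,"rz":0,"hand":0.1},{"x":0,"y":0,"z":0,"rx":0,"ry":0,"rz":0,"hand":0.1}]}}

```text
time: 32.45
eef_pos: [0.5536, 0.0652, 0.1261]
orientation: [-0.001, -0.707, 0.707, 0.001]
contact_force: [0.8, 0.6, -2.4]
width: 0.0249
gripper_force: 69.2
```

Emit:
{"fn": "arm_command", "kwargs": {"commands": [{"x":0,"y":0,"z":-1,"rx":0,"ry":0,"rz":0,"hand":0.1},{"x":0,"y":0,"z":-0.5,"rx":0,"ry":0,"rz":0,"hand":0.1},{"x":0,"y":0,"z":0,"rx":0,"ry":0,"rz":0,"hand":0.1}]}}

```text
time: 32.75
eef_pos: [0.5543, 0.0653, 0.1254]
orientation: [-0.0, -0.707, 0.707, 0.0]
contact_force: [-0.6, -0.8, -2.0]
width: 0.0246
gripper_force: 69.2
```

Emit:
{"fn": "arm_command", "kwargs": {"commands": [{"x":0,"y":0,"z":-1,"rx":0,"ry":0,"rz":0,"hand":0.1},{"x":0,"y":0,"z":-0.5,"rx":0,"ry":0,"rz":0,"hand":0.1},{"x":0,"y":0,"z":0,"rx":0,"ry":0,"rz":0,"hand":0.1}]}}

```text
time: 33.05
eef_pos: [0.5545, 0.0653, 0.124]
orientation: [-0.0, -0.707, 0.707, 0.0]
contact_force: [-0.2, -0.3, -2.2]
width: 0.0242
gripper_force: 69.2
```

Emit:
{"fn": "arm_command", "kwargs": {"commands": [{"x":0,"y":0,"z":-1,"rx":0,"ry":0,"rz":0,"hand":0.1},{"x":0,"y":0,"z":0,"rx":0,"ry":0,"rz":0,"hand":0.1},{"x":0,"y":0,"z":0,"rx":0,"ry":0,"rz":0,"hand":0.1}]}}

```text
time: 33.35
eef_pos: [0.5548, 0.0654, 0.1238]
orientation: [-0.0, 0.707, -0.707, 0.0]
contact_force: [-1.3, -0.1, 2.8]
width: 0.0245
gripper_force: 69.6
```

It bottoms at 0.124, which is 12 mm of travel as expected. One more gentle press to confirm that it does not give.

Emit:
{"fn": "arm_command", "kwargs": {"commands": [{"x":0,"y":0,"z":-1.2,"rx":0,"ry":0,"rz":0,"hand":0.1},{"x":0,"y":0,"z":0,"rx":0,"ry":0,"rz":0,"hand":0.1},{"x":0,"y":0,"z":0,"rx":0,"ry":0,"rz":0,"hand":0.1}]}}

```text
time: 33.65
eef_pos: [0.5549, 0.0653, 0.1237]
orientation: [-0.001, 0.707, -0.707, 0.001]
contact_force: [-3.7, -0.0, 10.0]
width: 0.0247
gripper_force: 70.5
```

Emit:
{"fn": "arm_command", "kwargs": {"commands": [{"x":0,"y":0,"z":-1.2,"rx":0,"ry":0,"rz":0,"hand":0.1},{"x":0,"y":0,"z":0,"rx":0,"ry":0,"rz":0,"hand":0.1},{"x":0,"y":0,"z":0,"rx":0,"ry":0,"rz":0,"hand":0.1}]}}

```text
time: 33.95
eef_pos: [0.555, 0.0653, 0.1237]
orientation: [-0.001, 0.707, -0.707, 0.001]
contact_force: [-7.0, 0.8, 16.8]
width: 0.0243
gripper_force: 71.2
```

It is firm at about 19 N with no movement. I lift off and check the cap.

Emit:
{"fn": "arm_command", "kwargs": {"commands": [{"x":0,"y":0,"z":5,"rx":0,"ry":0,"rz":0,"hand":0.1},{"x":0,"y":0,"z":20,"rx":0,"ry":0,"rz":0,"hand":0.1},{"x":0,"y":0,"z":30,"rx":0,"ry":0,"rz":0,"hand":0.1},{"x":-4,"y":-20,"z":18,"rx":0,"ry":0,"rz":0,"hand":0.1},{"x":-8,"y":-35,"z":0,"rx":0,"ry":0,"rz":0,"hand":0.1}]}}

```text
time: 34.45
eef_pos: [0.5446, 0.0113, 0.1962]
orientation: [-0.002, 0.708, -0.706, 0.002]
contact_force: [1.2, -0.9, -2.6]
width: 0.0243
gripper_force: 69.4
```

Emit:
{"fn": "arm_command", "kwargs": {"commands": [{"x":-8,"y":-35,"z":0,"rx":0,"ry":0,"rz":0,"hand":0.1},{"x":-8,"y":-35,"z":0,"rx":0,"ry":0,"rz":0,"hand":0.1},{"x":-8,"y":-35,"z":0,"rx":0,"ry":0,"rz":0,"hand":0.1},{"x":-9,"y":-35,"z":0,"rx":0,"ry":0,"rz":0,"hand":0.1},{"x":-9,"y":-35,"z":0,"rx":0,"ry":0,"rz":0,"hand":0.1}]}}

```text
time: 34.95
eef_pos: [0.5, -0.1659, 0.1932]
orientation: [0.0, 0.707, -0.707, -0.0]
contact_force: [1.0, 0.5, -2.1]
width: 0.0248
gripper_force: 69.3
```

Emit:
{"fn": "arm_command", "kwargs": {"commands": [{"x":-8,"y":-35,"z":0,"rx":0,"ry":0,"rz":0,"hand":0.1},{"x":-8,"y":-30,"z":0,"rx":0,"ry":0,"rz":0,"hand":0.1},{"x":-3,"y":-17,"z":0,"rx":0,"ry":0,"rz":0,"hand":0.1},{"x":0,"y":0,"z":0,"rx":0,"ry":0,"rz":0,"hand":0.1},{"x":0,"y":0,"z":0,"rx":0,"ry":0,"rz":0,"hand":0.1}]}}

```text
time: 35.45
eef_pos: [0.4814, -0.2466, 0.1931]
orientation: [-0.0, -0.707, 0.707, 0.001]
contact_force: [-0.2, 0.3, -2.3]
width: 0.0244
gripper_force: 69.3
```

Emit:
{"fn": "arm_command", "kwargs": {"commands": [{"x":0,"y":0,"z":0,"rx":0,"ry":0,"rz":0,"hand":0.1},{"x":0,"y":0,"z":0,"rx":0,"ry":0,"rz":0,"hand":0.1}]}}

```text
time: 35.65
eef_pos: [0.4818, -0.2459, 0.1937]
orientation: [-0.0, 0.708, -0.707, -0.0]
contact_force: [-0.2, 0.4, -2.6]
width: 0.0241
gripper_force: 69.3
```

```bash
python3 - <<'E'
from rig import robot, grab_frame
from h import *
G=([0,0,60],[180,70,255]);X=[.5547,.0648,.0675]
s=robot.read_state(); e=s["eef_pos"]; print(s["time"],e,s["orientation"],s["contact_force"])
S=grab_frame("scene");T=grab_frame("top")
a=blob(T,proj(T,X),*G,r=16);b=blob(S,proj(S,X),*G,r=16);print(a,b,tri(T,a[0],S,b[0]))
W=grab_frame("wrist");pickle.dump(W,open("w15.pkl","wb"))
# stand top edges in wrist: light-wood span along rows/cols
h=cv2.cvtColor(W["color"],cv2.COLOR_BGR2HSV);m=cv2.inRange(h,np.array([15,80,170]),np.array([30,165,255]))
n,l,st,c=cv2.connectedComponentsWithStats(m);print([st[i] for i in range(1,n) if st[i,4]>300]); print(proj(W,[.4817,-.247,.06]))
for d in(.040,.05,.056,.062,.066): 
    p=proj(W,e-[0,0,d]).astype(int);print(d,p,[tuple(int(v) for v in h[p[1],p[0]+k]) for k in(-60,-40,-24,-16,-8,0,8,16,24,40,60)])
E
```

```text
35.65 [ 0.48183648 -0.24585696  0.19368309] [-5.12386460e-05  7.07514335e-01 -7.06698986e-01 -8.60534535e-05] [-0.23534988  0.40464096 -2.55712974]
(array([273.31746032, 229.49206349]), array([264, 220,  20,  20, 315])) (array([351.78733032, 253.31674208]), array([343, 246,  18,  16, 221])) [0.55411836 0.06488739 0.06763362]
[array([ 270,  164,  118,  116, 9468], dtype=int32), array([281, 397,  29,  37, 752], dtype=int32), array([185, 445,  26,  35, 389], dtype=int32)]
[328.33605625 227.40718788]
0.04 [328 278] [(12, 177, 144), (7, 83, 77), (8, 65, 90), (7, 44, 123), (9, 44, 123), (9, 49, 124), (9, 53, 124), (6, 49, 126), (8, 54, 123), (9, 106, 89), (14, 176, 235)]
0.05 [328 271] [(12, 178, 146), (17, 136, 231), (9, 49, 126), (5, 47, 126), (7, 53, 126), (10, 53, 126), (7, 50, 128), (6, 57, 129), (8, 60, 128), (16, 139, 218), (14, 175, 235)]
0.056 [328 267] [(12, 177, 147), (17, 135, 231), (7, 83, 89), (7, 50, 127), (9, 56, 128), (7, 53, 130), (7, 57, 130), (7, 58, 131), (8, 106, 94), (16, 140, 218), (14, 175, 234)]
0.062 [328 263] [(12, 178, 149), (17, 134, 231), (11, 110, 93), (10, 106, 82), (9, 79, 103), (6, 52, 137), (8, 97, 95), (9, 105, 92), (12, 127, 114), (16, 139, 220), (14, 174, 234)]
0.066 [328 260] [(12, 177, 150), (17, 134, 232), (16, 140, 219), (10, 109, 91), (9, 108, 90), (8, 106, 91), (8, 107, 93), (10, 112, 98), (16, 139, 228), (16, 141, 220), (15, 171, 244)]
```

The cap is home: its top is at z 0.0676, the same as the blanked neighbours, and it is centred at (0.554, 0.065). Now I hang the pusher back.

Emit:
{"fn": "arm_command", "kwargs": {"commands": [{"x":0,"y":-1,"z":-15,"rx":0,"ry":0,"rz":0,"hand":0.1},{"x":0,"y":0,"z":-20,"rx":0,"ry":0,"rz":0,"hand":0.1},{"x":0,"y":0,"z":-15,"rx":0,"ry":0,"rz":0,"hand":0.1},{"x":0,"y":0,"z":-5,"rx":0,"ry":0,"rz":0,"hand":0.1},{"x":0,"y":0,"z":0,"rx":0,"ry":0,"rz":0,"hand":0.1}]}}

```text
time: 36.3
eef_pos: [0.4813, -0.2474, 0.1384]
orientation: [0.0, 0.707, -0.707, -0.001]
contact_force: [-0.6, -0.2, -2.0]
width: 0.0247
gripper_force: 69.2
```

Emit:
{"fn": "arm_command", "kwargs": {"commands": [{"x":0,"y":0,"z":-5,"rx":0,"ry":0,"rz":0,"hand":0.1},{"x":0,"y":0,"z":-10,"rx":0,"ry":0,"rz":0,"hand":0.1},{"x":0,"y":0,"z":-10,"rx":0,"ry":0,"rz":0,"hand":0.1},{"x":0,"y":0,"z":0,"rx":0,"ry":0,"rz":0,"hand":0.1}]}}

```text
time: 36.7
eef_pos: [0.4804, -0.2472, 0.1118]
orientation: [-0.001, -0.707, 0.707, 0.002]
contact_force: [-0.5, 0.6, -2.4]
width: 0.0243
gripper_force: 69.2
```

Emit:
{"fn": "arm_command", "kwargs": {"commands": [{"x":0.5,"y":0,"z":-10,"rx":0,"ry":0,"rz":0,"hand":0.1},{"x":0,"y":0,"z":-12,"rx":0,"ry":0,"rz":0,"hand":0.1},{"x":0,"y":0,"z":-8,"rx":0,"ry":0,"rz":0,"hand":0.1},{"x":0,"y":0,"z":0,"rx":0,"ry":0,"rz":0,"hand":0.1},{"x":0,"y":0,"z":0,"rx":0,"ry":0,"rz":0,"hand":0.1}]}}

```text
time: 37.2
eef_pos: [0.482, -0.2477, 0.0836]
orientation: [0.0, 0.707, -0.707, -0.0]
contact_force: [0.3, -1.3, -3.3]
width: 0.0246
gripper_force: 69.2
```

Emit:
{"fn": "arm_command", "kwargs": {"commands": [{"x":0,"y":0,"z":-2.5,"rx":0,"ry":0,"rz":0,"hand":0.1},{"x":0,"y":0,"z":-2,"rx":0,"ry":0,"rz":0,"hand":0.1},{"x":0,"y":0,"z":0,"rx":0,"ry":0,"rz":0,"hand":0.1},{"x":0,"y":0,"z":0,"rx":0,"ry":0,"rz":0,"hand":0.1}]}}

```text
time: 37.6
eef_pos: [0.4821, -0.2477, 0.0794]
orientation: [-0.0, 0.707, -0.707, 0.0]
contact_force: [-0.4, -0.2, -2.8]
width: 0.0248
gripper_force: 69.2
```

Emit:
{"fn": "arm_command", "kwargs": {"commands": [{"x":0,"y":0,"z":-2.5,"rx":0,"ry":0,"rz":0,"hand":0.1},{"x":0,"y":0,"z":-1,"rx":0,"ry":0,"rz":0,"hand":0.1},{"x":0,"y":0,"z":0,"rx":0,"ry":0,"rz":0,"hand":0.1}]}}

```text
time: 37.9
eef_pos: [0.4819, -0.2476, 0.0755]
orientation: [-0.0, -0.707, 0.707, 0.0]
contact_force: [-0.4, -0.2, -1.5]
width: 0.0241
gripper_force: 69.2
```

Emit:
{"fn": "arm_command", "kwargs": {"commands": [{"x":0,"y":0,"z":-1.5,"rx":0,"ry":0,"rz":0,"hand":0.1},{"x":0,"y":0,"z":0,"rx":0,"ry":0,"rz":0,"hand":0.1},{"x":0,"y":0,"z":0,"rx":0,"ry":0,"rz":0,"hand":0.1}]}}

```text
time: 38.2
eef_pos: [0.4821, -0.2476, 0.0742]
orientation: [0.0, 0.707, -0.707, -0.0]
contact_force: [0.5, -0.1, -2.5]
width: 0.0244
gripper_force: 69.3
```

Emit:
{"fn": "arm_command", "kwargs": {"commands": [{"x":0,"y":0,"z":-1,"rx":0,"ry":0,"rz":0,"hand":0.1},{"x":0,"y":0,"z":0,"rx":0,"ry":0,"rz":0,"hand":0.1},{"x":0,"y":0,"z":0,"rx":0,"ry":0,"rz":0,"hand":0.1}]}}

```text
time: 38.5
eef_pos: [0.4822, -0.2477, 0.074]
orientation: [-0.0, 0.707, -0.707, 0.0]
contact_force: [-3.3, 2.4, 4.4]
width: 0.0248
gripper_force: 69.9
```

The collar is on the stand. I release and rise.

Emit:
{"fn": "arm_command", "kwargs": {"commands": [{"x":0,"y":0,"z":0,"rx":0,"ry":0,"rz":0,"hand":0.35},{"x":0,"y":0,"z":0,"rx":0,"ry":0,"rz":0,"hand":0.5},{"x":0,"y":0,"z":0,"rx":0,"ry":0,"rz":0,"hand":0.8},{"x":0,"y":0,"z":0,"rx":0,"ry":0,"rz":0,"hand":1},{"x":0,"y":0,"z":10,"rx":0,"ry":0,"rz":0,"hand":1}]}}

```text
time: 39.0
eef_pos: [0.4811, -0.2473, 0.0823]
orientation: [-0.001, -0.707, 0.707, 0.001]
contact_force: [1.4, -0.3, 1.2]
width: 0.0836
gripper_force: 0.0
```

Emit:
{"fn": "arm_command", "kwargs": {"commands": [{"x":0,"y":0,"z":30,"rx":0,"ry":0,"rz":0,"hand":1},{"x":0,"y":0,"z":45,"rx":0,"ry":0,"rz":0,"hand":1},{"x":0,"y":0,"z":45,"rx":0,"ry":0,"rz":0,"hand":1},{"x":0,"y":0,"z":45,"rx":0,"ry":0,"rz":0,"hand":1},{"x":0,"y":0,"z":0,"rx":0,"ry":0,"rz":0,"hand":1}]}}

```text
time: 39.5
eef_pos: [0.4847, -0.2494, 0.2565]
orientation: [-0.003, 0.707, -0.707, 0.007]
contact_force: [0.3, -1.1, 1.3]
width: 0.0855
gripper_force: 0.0
```

Emit:
{"fn": "arm_command", "kwargs": {"commands": [{"x":0,"y":0,"z":0,"rx":0,"ry":0,"rz":0,"hand":1},{"x":0,"y":0,"z":0,"rx":0,"ry":0,"rz":0,"hand":1},{"x":0,"y":0,"z":0,"rx":0,"ry":0,"rz":0,"hand":1},{"x":0,"y":0,"z":0,"rx":0,"ry":0,"rz":0,"hand":1}]}}

```text
time: 39.9
eef_pos: [0.4816, -0.2475, 0.2472]
orientation: [0.001, 0.707, -0.707, -0.001]
contact_force: [-0.0, -0.1, 0.3]
width: 0.0851
gripper_force: 0.0
```

```bash
python3 - <<'E'
from rig import robot, grab_frame
from pf import *
s=robot.read_state(); print(s["time"],s["eef_pos"],s["contact_force"])
f=grab_frame("wrist"); r=find(f)
for k,v in r.items(): print(k,v)
(x,y),b,_=r["collar"];w=b[0]; C=ray(f,(x+w/2-.5,y+w*.475),.068)
(x,y),b,_=r["grip"];w,h=b[:2]; D=ray(f,(x+w/2-.5,y+h-w/2),.118); print("collar",C,"grip top",D,"stand",ray(f,r["stand"][0],.06))
E
```

```text
39.9 [ 0.4816391  -0.2475369   0.24724572] [-0.00539263 -0.09711191  0.32298819]
stand (array([329.661026  , 209.15690613]), (92.52719116210938, 96.8828353881836), 86.53176879882812)
collar ([301, 189], [52, 44, 865], array([326.43583815, 205.88901734]))
grip ([309, 201], [35, 46, 1306], array([326.23124043, 223.87366003]))
collar [ 0.48250909 -0.24805277  0.068     ] grip top [ 0.48289282 -0.24819127  0.118     ] stand [ 0.47982623 -0.25013136  0.06      ]
```

```bash
python3 -c "
from rig import robot
print(robot.close_job())"
```

```text
the job is handed in; nothing more can be done
None
```

I handed the job in with the cap snapped home and the pusher hung upright in its stand; no verdict came back, the first try at setting the cap tipped so I re-set it, and I viewed 11 pictures against the limit of 10.

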